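# Hand the model tank yard back to running

### The job

Hand this yard of the model railway back to running: take every work lamp off its hook and stand it upright on the charging board, and roll every storage tank along the apron, without lifting it, until it comes to rest centred on the white stop line and parallel to it. Only when all that is done, switch on the track power: push the spring knob in, turn it clockwise past its safety stop to the running dot and let it spring back out. Should a tank be knocked off the line, roll it back; leave the model hut, the car and the fir tree where they are.

Things in the scene. Friction and masses are not known exactly. Their poses are not given: they have to be found in the camera images.
- tank1: Model storage tank: smooth closed metal cylinder, 90 mm in diameter, 100 mm long, 0.2 to 0.42 kg, too fat to grasp, lying on its side on the apron. Origin at its centre, 45 mm up; y is the cylinder's axis; z points up at the start and turns as it rolls. Low drag: after a push at 0.05 m/s it rolls on 5 to 20 mm, so creep at the end. Starts 95 to 165 mm short of the stop line. Absent ones read None.
- tank2: Another such tank, same size and axes; two or three are present, side by side with about 50 mm between their ends. None if absent.
- tank3: Another such tank, same size and axes; two or three are present, side by side with about 50 mm between their ends. None if absent.
- stop_line (a point): Middle of the white stop line, 14 mm wide and 460 mm long, painted on the flat grey apron (z = 0, level with the table). Two brick bund walls, 28 mm high, 12 mm thick, run parallel to it, their inner faces at x = -225 and +85 mm. Its y axis runs along the line; its x axis points away from the robot, the way to roll the tanks. Any place along the line will do for a tank.
- hook1 (a point): Hook of the lamp rack nearer the table's middle: point on the centre line of its level round arm, 8 mm thick, 200 mm up. The arm runs along this point's -x; 15 mm out it turns up, the tip ending 23 mm out, 19 mm above the centre line (27 mm out with its roundness). Its post is 65 mm behind (+x), no higher than the arm. Lamps hang within 6 mm of this point along x. z up.
- hook2 (a point): The other hook of the same rack, 120 mm away along its y axis; same shape, same meaning.
- lamp1: Work lamp, 0.15 kg: round body 56 mm across, 65 mm tall; on top a stiff flat bail in its y-z plane: two legs 6 mm thick, 46 mm over their outsides (y), 10 mm wide (x), and a top bar 109 to 115 mm above the foot. Origin under the foot, z up. Hangs by the bar on hook 1; pinch the legs from above, across y, lift it about 26 mm (36 at most), draw it along the hook's -x. None if absent.
- lamp2: Another such lamp, hanging on hook 2. One or both lamps are present; None if absent.
- charger: Charging board, a fixed flat grey slab 240 mm (x) by 120 mm (y), 10 mm thick, with two round dark 68 mm charging spots at x = -55 and +55 mm. Origin at the middle of its underside; its top is at z = 10 mm. The lamps may stand anywhere on it.
- knob_grip (a point): Point on the axis of the black power knob, 13 mm under the top of its grip, a bar 50 mm long (this point's x), 16 mm thick (y), 41 mm tall above a 54 mm disc. It is on a fixed grey box 130 x 120 x 60 mm; this point is 48 mm above the box top when the knob is out. A steel lug beside the disc, 29 to 47 mm from the axis, ends 28 mm below this point. Turns and sinks with the knob; z up.
- knob (a joint): Turn of the power knob, rad, clockwise from above. Starts at 0 to 0.12 (off). A tooth on the disc meets the steel lug at about 0.3 and passes only if the knob is pushed in at least 9 mm; it is past the lug from about 0.95. Running dot (white) at 1.3; end stop at 1.4. It stays where it is left.
- plunger (a joint): How far the knob is pushed in, m: 0 out, 0.010 fully in. A spring pushes it back out (3 N at first, 8 N fully in).
- hut: Bystander: model house 70 x 110 mm, about 80 mm tall, with a red roof. Origin under its middle.
- car: Bystander: white model car 100 mm long, 42 mm wide, 38 mm tall. Origin under its middle.
- tree: Bystander: model fir tree 120 mm tall, 58 mm across. Origin under its foot.

How it is judged:
By the outcome, as a careful person would: the job done as asked, in the order asked, and still so for the second after the job is handed in, with the robot touching nothing.
Of tank1, tank2, tank3 only 2 to 3 are there at a start; the rules pass over those that are not, and their reading is None.
Of lamp1, lamp2 only 1 to 2 are there at a start; the rules pass over those that are not, and their reading is None.
At some moment in a run one of tank1, tank2, tank3 may be knocked a few centimetres aside while the robot is not near it.
It also fails if it takes over 210 s, if anything falls off the work surface, if the arm or the gripper's body presses on something with over 40 N, if the wrist force passes 120 N, or if a joint passes its speed limit or range.

### The arm

A 6-joint arm with a two-finger parallel gripper is mounted at the origin on the work surface. World frame = base frame: x ahead of the robot, y to its left, z up, the work surface at z = 0. Lengths are in m, angles in degrees, forces in N, time in s.
With the tool pointing down it reaches from about 0.4 to 0.825 m from the base axis. Payload 7 kg.
Tool frame: the origin (TCP) lies midway between the tips of the shut fingers; the grasp point (between the pads) lies r.grip_depth behind it (r.grip_depth is the distance from the TCP to the grasp point, in m); z points along the fingers, y is the line along which they close (so a half turn about z gives the same grasp; the last joint's range is limited). The gripper opens to 88 mm and grips with 3 to 60 N. Pads are 19 mm wide; open, the fingers measure 130 mm over their backs; the gripper's body (78 mm by 193 mm) begins 47 mm behind the grasp point.
Start: joints at [85.147, 20.546, 0.682, 0, -70.136, -16.507], TCP at [0.246, 0.629, 0.227] pointing down, gripper open.
Joint ranges: [-176.03, 176.03], [-82.01, 121.73], [-58.28, 71.71], [-173.87, 95.51], [-174.79, -0.11], [-173.66, 173.66]. Speed limits (degrees/s): [136.94, 136.94, 172.46, 180, 180, 180].

### API

Orientations are given as [roll, pitch, yaw] about the fixed x, y, z axes, in that order (R = Rz(yaw) Ry(pitch) Rx(roll)).
In Python, from plant import r gives the robot as it stands.
- The arm moves only by the shell command python3 drive.py [OPENING] [FORCE], which reads ROWS from standard input. ROWS is a JSON list of rows, 1 to 12 of them, each of 6 numbers: dx, dy, dz in cm, then a rotation vector rx, ry, rz in units of 10 degrees; each row is the pose to reach, as a shift and turn from the pose commanded when the command began, along the tool's axes at that moment; what a row does not reach only later rows make up. A row lasts 1/12 s, in which the tool goes at most 0.0417 m and 7.16 degrees, less where a joint would pass 70% of its speed; a pose out of reach is approached as far as the arm can. OPENING is the finger opening in m, set as the command begins (- or left out keeps the last). The fingers move at their own pace and stop on an object; FORCE is the grip in N (left out, the last holds). Time passes only in rows, so rows that do not move let the fingers close. It prints the time, the measured TCP pose, the force, the opening and the grip force at its end. Input that does not fit is refused with a message, and nothing moves.
- r.get_state(): the state, without advancing time (a new reading comes with each control period).
- r.capture(name): name is "side" or "top"; returns a dict with "frame" (480x640x3 uint8, red, green, blue), "z_map" (480x640 float32, m along the optical axis (not along the pixel's ray), 0 where there is no reading), "fx", "fy", "cx", "cy" (pixels), "cam_to_world" (4x4, takes a point from camera to world coordinates). Camera axes: x right, y down, z forward; pixel columns grow to the right and rows downward; lengths in m; the calibration is good to about 2 mm. A picture is of the moment at which its call begins.
- r.close_job(): hands the job in; it is judged then, once.
The state is a dict: "time_s": time; "joints": joint angles; "qd": joint speeds; "joint_torque": joint torques, N m; "tcp_pos": TCP position; "eef_rot": TCP orientation; "contact_force": force on the tool from outside, world axes, zero at the start; "moment": the same for the moment, N m; "gripper_width": finger opening in m; "gripper_force": force on a finger pad.
Only numpy, scipy, OpenCV 4.12 (cv2) and the standard library are available. Lean on these libraries where they do the work, as an engineer would, in place of code of your own. Each camera call takes 0.05 s, during which the arm holds its last target. There are 200 camera calls.

## Working session

There is one attempt and no reset: what is moved stays moved. The work goes in short steps, Python scripts to look and compute and a shell command to move; the robot and the scene stay as the last step left them, time stands still between calls to the robot, and variables do not carry over. Pictures are saved under pics/ and viewed, at most 14 in all, crops included, and the job is handed in when it is done.

```bash
ls; mkdir -p pics
cat > h.py <<'E'
import numpy as np, cv2
from plant import r
def cap(n,save=None):
    c=r.capture(n)
    if save: cv2.imwrite('pics/'+save,c['frame'][:,:,::-1])
    return c
def cloud(c):
    v,u=np.mgrid[0:480,0:640]; z=c['z_map']
    p=np.stack([(u-c['cx'])/c['fx']*z,(v-c['cy'])/c['fy']*z,z,np.ones_like(z)],-1)
    w=(p@np.array(c['cam_to_world']).T)[...,:3]; w[z==0]=np.nan
    return w
E
python3 - <<'E'
from h import *
for n in('top','side'):
    c=cap(n,n+'0.png'); print(n,np.round(c['cam_to_world'],3).tolist(),c['fx'],c['cx'],c['cy'])
    np.savez(n+'0.npz',w=cloud(c),f=c['frame'])
s=r.get_state(); print(s,r.grip_depth)
E
```

```text
drive.py
pics
plant.py
top [[-0.017, -0.995, 0.099, 0.383], [-1.0, 0.017, -0.004, -0.033], [0.002, -0.099, -0.995, 1.453], [0.0, 0.0, 0.0, 1.0]] 597.3840253310666 326.04843002920416 235.35944762387322
side [[0.873, -0.264, 0.409, -0.118], [-0.487, -0.439, 0.755, -1.166], [-0.02, -0.859, -0.512, 0.916], [0.0, 0.0, 0.0, 1.0]] 596.8372734322127 332.78475351125553 234.17160996881697
{'time_s': 0.1, 'joints': array([ 8.51452005e+01,  2.05868625e+01,  6.39823842e-01, -1.69999343e-02,
       -7.01357666e+01, -1.65080521e+01]), 'qd': array([ 0.01204419, -0.16769808,  0.1596627 , -0.0851577 , -0.05520578,
       -0.10932676]), 'joint_torque': array([-1.03236660e-03, -5.84159803e+01,  2.93754083e+01,  7.01537222e+00,
        1.01853185e-02, -4.42536964e-05]), 'tcp_pos': array([0.24574272, 0.62821731, 0.22573007]), 'eef_rot': array([ 1.79916067e+02, -8.20794484e-03, -2.13686336e+01]), 'contact_force': array([-0.26189249, -0.06662492, -0.44319059]), 'moment': array([-0.03152043, -0.0350302 ,  0.05824233]), 'gripper_force': 0.0, 'gripper_width': 0.08753638041360808} 0.0188
```

View pics/top0.png

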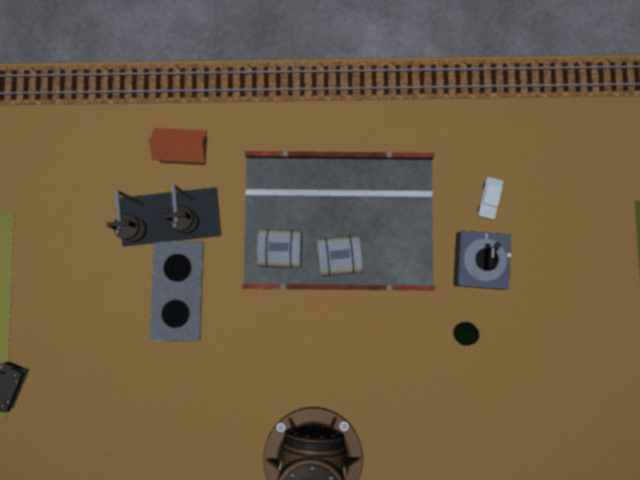

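View pics/side0.png

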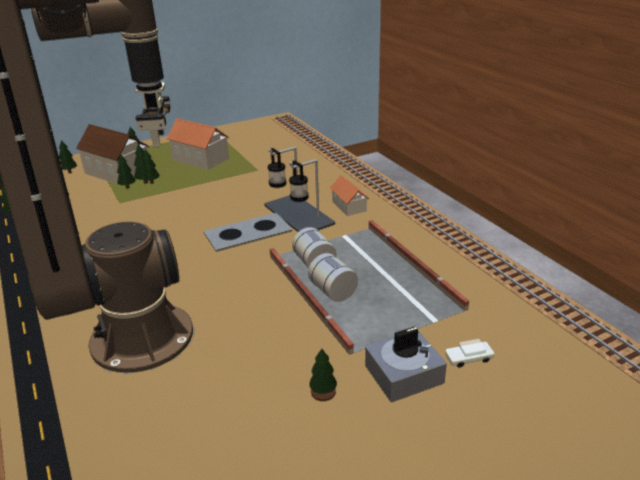

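Top view: two lamps hang at about (130,228) and (183,220). The charger is at (177,292), the tanks at (279,248) and (340,256), the line at row ~193 and the knob at (487,258). The side view agrees, and there is no third tank.

```bash
cat >> h.py <<'E'
def rect(xy):
    (c,s,a)=cv2.minAreaRect(np.float32(xy)); return np.round(c,4),np.round(s,4),round(a,2)
def tanks(w,ranges):
    from scipy.optimize import least_squares
    out=[]
    for (x0,x1,y0,y1) in ranges:
        m=(w[...,0]>x0)&(w[...,0]<x1)&(w[...,1]>y0)&(w[...,1]<y1)&(w[...,2]>.05)&(w[...,2]<.12)
        p=w[m]
        f=lambda q:np.hypot((p[:,0]-q[0])*np.cos(q[1])+(p[:,1]-p[:,1].mean())*np.sin(q[1]),p[:,2]-q[2])-.045
        s=least_squares(f,[p[:,0].mean(),0,.045],loss='soft_l1',f_scale=.002)
        a=s.x; ym=p[:,1].mean(); out.append((a[0],ym,np.degrees(a[1]),a[2],p[:,1].min(),p[:,1].max(),len(p)))
    return np.round(out,4)
E
python3 - <<'E'
from h import *
for n in('top','side'):
    d=np.load(n+'0.npz'); w=d['w']; f=d['f'].astype(int)
    x,y,z=w[...,0],w[...,1],w[...,2]
    print('==',n)
    white=(f.min(-1)>150)&(abs(z)<.012)&(x>.5)&(x<.75)&(y>-.3)&(y<.2)
    P=w[white]; print('line',rect(P[:,:2]),P[:,2].mean(),len(P), np.polyfit(P[:,1],P[:,0],1))
    print(tanks(w,[(.2,.6,.03,.15),(.2,.6,-.14,-.01)]))
    # knob
    m=(x>.25)&(x<.6)&(y<-.28)&(y>-.52)
    k=m&(z>.09); P=w[k]; print('knob',rect(P[:,:2]),np.nanpercentile(P[:,2],[5,50,95]),len(P))
    k=m&(z>.045)&(z<.066); P=w[k]; print('box',rect(P[:,:2]),np.median(P[:,2]),len(P))
    # charger
    m=(x>.15)&(x<.5)&(y>.2)&(y<.45)&(z>.006)&(z<.016)&(abs(f[...,0]-f[...,2])<40); P=w[m]; print('charger',rect(P[:,:2]),np.median(P[:,2]))
    m=(x>.35)&(x<.65)&(y>.22)&(y<.6)&(z>.06)
    for lo,hi in((.06,.1),(.1,.15),(.15,.17),(.17,.195),(.195,.205),(.205,.215),(.215,.25)):
        P=w[m&(z>lo)&(z<hi)]; 
        if len(P): print(lo,len(P),P.min(0).round(3),P.max(0).round(3))
E
python3 - <<'E'
import cv2
a=cv2.imread('pics/top0.png'); b=cv2.imread('pics/side0.png')
cv2.imwrite('pics/l.png',cv2.hconcat([cv2.resize(a[170:260,95:225],None,fx=3,fy=3,interpolation=2)[:270],cv2.resize(b[140:230,250:380],None,fx=3,fy=3,interpolation=2)[:270]]))
E
```

```text
== top
line (array([ 0.6317, -0.0705]), array([0.4556, 0.0127]), 88.87) 0.0011313982196024214 523 [0.02754932 0.63363206]
[[ 4.9410e-01  7.5700e-02 -2.6613e+00  4.5000e-02  3.0200e-02  1.2260e-01
   1.4720e+03]
 [ 4.7390e-01 -6.8800e-02  4.9463e+00  4.4900e-02 -1.2080e-01 -1.6600e-02
   1.6210e+03]]
knob (array([ 0.378 , -0.3868]), array([0.028, 0.217]), 77.05) [0.0925058  0.11241857 0.12328906] 359
box (array([ 0.3915, -0.4022]), array([0.1226, 0.2635]), 84.23) 0.059976083937982594 2384
charger (array([0.3903, 0.3243]), array([0.1232, 0.223 ]), 88.14) 0.010592671251332009
0.06 56 [0.511 0.253 0.06 ] [0.621 0.405 0.1  ]
0.1 361 [0.511 0.251 0.1  ] [0.62  0.411 0.15 ]
0.15 723 [0.512 0.252 0.15 ] [0.621 0.425 0.17 ]
0.17 79 [0.531 0.256 0.17 ] [0.622 0.42  0.194]
0.195 216 [0.527 0.256 0.195] [0.621 0.424 0.205]
0.205 306 [0.522 0.257 0.205] [0.621 0.422 0.215]
0.215 26 [0.517 0.273 0.215] [0.556 0.399 0.224]
== side
line (array([ 0.5984, -0.0643]), array([0.4697, 0.0897]), 88.56) 0.0018924007859450886 675 [0.0226028  0.63224053]
[[ 4.921e-01  7.420e-02 -2.427e+00  4.580e-02  3.010e-02  1.249e-01
   6.020e+02]
 [ 4.732e-01 -8.410e-02  5.259e+00  4.430e-02 -1.278e-01 -1.960e-02
   1.149e+03]]
knob (array([ 0.3742, -0.3916]), array([0.0263, 0.2162]), 77.33) [0.09286797 0.10788508 0.12308824] 539
box (array([ 0.3902, -0.4021]), array([0.1262, 0.263 ]), 84.94) 0.06069105545439557 2348
charger (array([0.389 , 0.3238]), array([0.1356, 0.2255]), 88.11) 0.011114557281820148
0.06 64 [0.507 0.253 0.061] [0.623 0.403 0.1  ]
0.1 564 [0.507 0.246 0.1  ] [0.62  0.415 0.15 ]
0.15 347 [0.507 0.246 0.15 ] [0.624 0.436 0.17 ]
0.17 136 [0.528 0.252 0.17 ] [0.623 0.425 0.195]
0.195 125 [0.52  0.253 0.195] [0.619 0.409 0.205]
0.205 105 [0.517 0.252 0.205] [0.606 0.422 0.214]
0.215 15 [0.515 0.264 0.215] [0.533 0.401 0.226]
```

View pics/l.png

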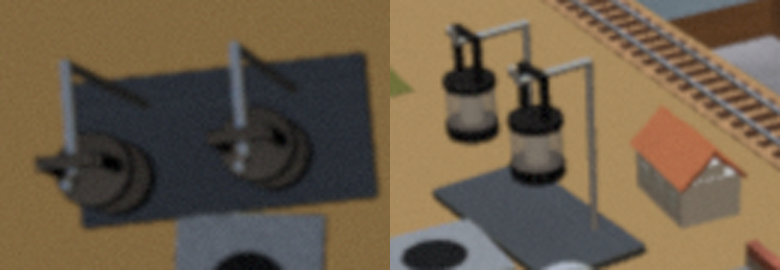

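The crops show each bail crossing its hook arm, with the bodies slightly off to one side. Next I fit the hooks, bails, bodies and knob.

```bash
python3 - <<'E'
from h import *
from scipy.optimize import least_squares
for n in('top','side'):
    d=np.load(n+'0.npz'); w=d['w']; f=d['f'].astype(int)
    x,y,z=w[...,0],w[...,1],w[...,2]; br=f.sum(-1)
    print('==',n)
    R=(x>.45)&(x<.66)&(y>.22)&(y<.46)
    for nm,ya,yb in(('A',.22,.325),('B',.35,.46)):
        m=R&(y>ya)&(y<yb)
        P=w[m&(z>.192)&(z<.207)&(br>260)]
        if len(P)>8:
            k=np.polyfit(P[:,0],P[:,1],1);print(nm,'arm slope deg',np.degrees(np.arctan(k[0])),'y at x=.55',np.polyval(k,.55),'x',P[:,0].min(),P[:,0].max(),'z',np.percentile(P[:,2],[10,50,90]),len(P))
        T=w[m&(z>.207)&(br>200)]; print(' tip',T.mean(0).round(4) if len(T) else 0,len(T), T[:,2].max() if len(T) else 0)
        D=w[m&(z>.195)&(z<.218)&(br<190)]
        if len(D)>5: print(' bar',rect(D[:,:2]),np.percentile(D[:,2],[10,50,90]).round(4),len(D),D.min(0).round(4),D.max(0).round(4))
        D=w[m&(z>.1)&(z<.172)&(x<.6)]
        g=lambda q:np.maximum(np.hypot(D[:,0]-q[0],D[:,1]-q[1])-.028,-.0) # outside only
        D2=w[m&(z>.1)&(z<.158)&(x<.6)]
        s=least_squares(lambda q:np.hypot(D2[:,0]-q[0],D2[:,1]-q[1])-.028,[D[:,0].mean(),D[:,1].mean()],loss='soft_l1',f_scale=.002)
        tp=w[m&(z>.158)&(z<.17)&(x<.6)]
        print(' body side fit',s.x.round(4),len(D2),' top rect',rect(tp[:,:2]),np.median(tp[:,2]).round(4))
    m=(x>.25)&(x<.6)&(y<-.3)&(y>-.52)
    for lo,hi in((.115,.13),(.1,.115),(.078,.1)):
        P=w[m&(z>lo)&(z<hi)&(br<170)&(x>.36)&(x<.42)]
        if len(P)>4: print('knob',lo,rect(P[:,:2]),np.median(P[:,2]),len(P),P.min(0).round(3),P.max(0).round(3))
    P=w[m&(z>.05)&(z<.066)&(x>.31)]; print('box',rect(P[:,:2]),len(P))
    P=w[m&(z>.066)&(br>330)]; print('bright on box',P.mean(0) if len(P) else 0, len(P))
    # disc
    P=w[m&(z>.066)&(z<.085)]; print('disc',rect(P[:,:2]),len(P),np.median(P[:,2]))
E
python3 - <<'E'
import cv2
a=cv2.imread('pics/top0.png'); b=cv2.imread('pics/side0.png')
cv2.imwrite('pics/k.png',cv2.hconcat([cv2.resize(a[220:300,445:525],None,fx=5,fy=5,interpolation=2),cv2.resize(b[315:395,360:440],None,fx=5,fy=5,interpolation=2)]))
E
```

```text
== top
A arm slope deg 5.365169933739248 y at x=.55 0.27954250480748977 x 0.5422311789637961 0.6214753936131248 z [0.19999117 0.20296666 0.20634028] 74
 tip [0.5581 0.2792 0.2117] 28 0.22397559985166393
 bar (array([0.5736, 0.2732]), array([0.0454, 0.0779]), 71.39) [0.2012 0.2095 0.2135] 138 [0.533  0.2562 0.1951] [0.6175 0.3033 0.2157]
 body side fit [0.5565 0.2813] 217  top rect (array([0.5552, 0.279 ]), array([0.0535, 0.0524]), 43.78) 0.1607
B arm slope deg 5.248361007594508 y at x=.55 0.3997244403860711 x 0.5460933605985903 0.610884054757426 z [0.20141825 0.20386076 0.20634861] 81
 tip [0.5378 0.4003 0.2134] 23 0.22120479617929023
 bar (array([0.5622, 0.3906]), array([0.0462, 0.0836]), 73.29) [0.2014 0.209  0.2126] 141 [0.5193 0.3744 0.1957] [0.6089 0.4221 0.2175]
 body side fit [0.5396 0.4001] 266  top rect (array([0.5384, 0.396 ]), array([0.0523, 0.0532]), 88.92) 0.161
box (array([ 0.4577, -0.409 ]), array([0.123 , 0.1299]), 84.65) 2285
bright on box [ 0.46762487 -0.40560939  0.08359192] 48
disc (array([ 0.3911, -0.4009]), array([0.1122, 0.2567]), 83.81) 435 0.07766029540478625
[... 396 characters left out ...]
02, 0.277 ]), array([0.0512, 0.0571]), 37.1) 0.1609
B arm slope deg 3.2758851197898484 y at x=.55 0.3996700990002478 x 0.5194806422937853 0.6089758309792436 z [0.19739987 0.20244764 0.2056695 ] 54
 tip [0.5267 0.3984 0.2127] 19 0.2214912187613155
 bar (array([0.5347, 0.3978]), array([0.0148, 0.0492]), 1.12) [0.1979 0.2099 0.2122] 35 [0.5272 0.3732 0.1954] [0.5424 0.4225 0.2154]
 body side fit [0.5368 0.4014] 297  top rect (array([0.5321, 0.3957]), array([0.055 , 0.0523]), 41.14) 0.1614
box (array([ 0.455 , -0.4086]), array([0.1266, 0.1318]), 83.97) 2027
bright on box [ 0.45473262 -0.41794653  0.09059756] 49
disc (array([ 0.3773, -0.4045]), array([0.06 , 0.241]), 77.42) 525 0.0791137637336995
```

View pics/k.png

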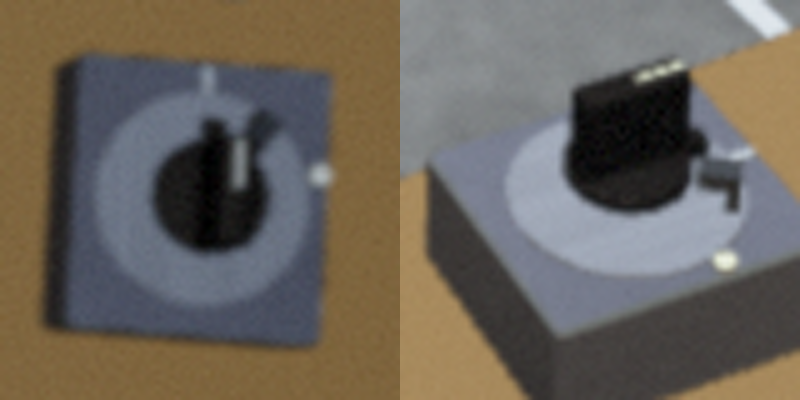

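Knob box in the top crop: bar nearly vertical around crop (215–240,190), lug at about (262,130), off-mark at (208,78) and running dot at (320,175). I need the bar's centre and yaw next.

Run:
```python
from h import *
for n in('top','side'):
    d=np.load(n+'0.npz'); w=d['w']; f=d['f'].astype(int)
    x,y,z=w[...,0],w[...,1],w[...,2]; br=f.sum(-1)
    m=(x>.40)&(x<.54)&(y<-.34)&(y>-.48)
    for lo in(.068,.078,.09,.1,.11,.116):
        P=w[m&(z>lo)&(z<.13)]; print(n,lo,len(P),rect(P[:,:2]),np.percentile(P[:,2],[50,98]).round(4))
    P=w[m&(z>.116)]; c=P.mean(0); u,s,v=np.linalg.svd((P-c)[:,:2]); print(' bar mean',c.round(4),'yaw',np.degrees(np.arctan2(v[0,1],v[0,0])))
    t=(P[:,:2]-c[:2])@v.T; print(np.ptp(t,axis=0), (c[:2]+((t.max(0)+t.min(0))/2)@v).round(4))
    dk=w[m&(z>.068)&(z<.095)&(br<140)]; print(' dark disc',rect(dk[:,:2]),len(dk))
    P=w[m&(z>.055)&(z<.064)&(br>400)]; print('white marks',P[:,:2].round(3)[::4].tolist())
    m=(x>.2)&(x<.53)&(y>.24)&(y<.41)&(z>.007)&(z<.014)
    sp=w[(x>.3)&(x<.48)&(y>.27)&(y<.38)&(br<120)&(z<.02)]
    for lo,hi in((.3,.39),(.39,.48)):
        q=sp[(sp[:,0]>lo)&(sp[:,0]<hi)]; print('spot',q.mean(0).round(4),len(q))
    C=w[m]; h=np.histogram(C[:,0],20); print('charger x',np.percentile(C[:,0],[1,99]),np.percentile(C[:,1],[1,99]))
```

```text
top 0.068 516 (array([ 0.4593, -0.4176]), array([0.091 , 0.0782]), 82.02) [0.0842 0.1241]
top 0.078 431 (array([ 0.4667, -0.4095]), array([0.0521, 0.0693]), 76.88) [0.097  0.1242]
top 0.09 232 (array([ 0.4579, -0.4084]), array([0.0178, 0.0505]), 83.83) [0.1182 0.1248]
top 0.1 207 (array([ 0.4579, -0.4086]), array([0.0178, 0.0503]), 84.61) [0.1191 0.1253]
top 0.11 177 (array([ 0.4578, -0.4087]), array([0.0177, 0.0503]), 84.95) [0.1197 0.1254]
top 0.116 150 (array([ 0.4577, -0.4079]), array([0.0167, 0.0498]), 85.88) [0.1205 0.1254]
 bar mean [ 0.4577 -0.4082  0.1204] yaw 174.5591860347077
[0.04981772 0.01698507] [ 0.4578 -0.4082]
 dark disc (array([ 0.4637, -0.4092]), array([0.057 , 0.0548]), 4.99) 215
white marks [[0.515, -0.414], [0.469, -0.46], [0.467, -0.465]]
spot [0.3442 0.3266 0.0111] 564
spot [0.4526 0.3227 0.011 ] 526
charger x [0.27069994 0.52837192] [0.26204603 0.39545916]
side 0.068 745 (array([ 0.4618, -0.4177]), array([0.0428, 0.0714]), 71.24) [0.0928 0.1241]
side 0.078 669 (array([ 0.4619, -0.4172]), array([0.0413, 0.0714]), 70.78) [0.0971 0.1241]
side 0.09 393 (array([ 
[... 2820 characters left out ...]
.449], [0.471, -0.455], [0.41, -0.423], [0.419, -0.424], [0.426, -0.429], [0.436, -0.435], [0.447, -0.437], [0.452, -0.448], [0.459, -0.451], [0.469, -0.454], [0.476, -0.459], [0.415, -0.426], [0.424, -0.434], [0.433, -0.439], [0.448, -0.447], [0.455, -0.45], [0.464, -0.455], [0.476, -0.459], [0.417, -0.434], [0.426, -0.436], [0.433, -0.44], [0.438, -0.446], [0.447, -0.448], [0.458, -0.457], [0.472, -0.461], [0.417, -0.433], [0.423, -0.44], [0.435, -0.446], [0.443, -0.45], [0.453, -0.457], [0.466, -0.465], [0.422, -0.438], [0.428, -0.446], [0.435, -0.45], [0.443, -0.453]]
spot [0.3431 0.3274 0.0117] 141
spot [0.4521 0.3242 0.0116] 128
charger x [0.27752262 0.52709793] [0.25795137 0.39351382]
```

```bash
cat >> h.py <<'E'
def go(x,y,z,yaw):
    s=r.get_state(); e=np.radians(s['eef_rot']); p=s['tcp_pos']
    a=e[2]; R=np.array([[np.cos(a),np.sin(a),0],[np.sin(a),-np.cos(a),0],[0,0,-1]])
    d=R.T@(np.array([x,y,z])-p); print('t',round(s['time_s'],2),'pos',p.round(4),'rpy',s['eef_rot'].round(2),'DELTA',d.round(4),'rz',round(-(yaw-s['eef_rot'][2]),2))
E
python3 -c "
from h import *
go(.555,.280,.30,5)"
```

```text
t 0.1 pos [0.2457 0.6282 0.2257] rpy [ 1.7992e+02 -1.0000e-02 -2.1370e+01] DELTA [ 0.4149  0.2116 -0.0743] rz -26.37
```
Raise .08 first while moving. Hooks at y≤.43; initial rows raising.

The manual's scale: shifts go in cm and turns go in units of 10 degrees. Converting my numbers, 0.385 m is 38.5, 0.35 m is 35, -26.4 degrees is -2.64.

```bash
echo '[[0,0,-3.5,0,0,0],[2,1,-7,0,0,-0.2],[6,3,-7.5,0,0,-0.5],[10,5,-7.5,0,0,-0.8],[14,7,-7.5,0,0,-1.1],[17.5,9,-7.5,0,0,-1.4],[21,11,-7.5,0,0,-1.7],[24.5,12.5,-7.5,0,0,-2],[28,14.5,-7.5,0,0,-2.3],[31.5,16,-7.5,0,0,-2.64],[35,18,-7.5,0,0,-2.64],[38.5,19.5,-7.5,0,0,-2.64]]' | python3 drive.py 0.088 && python3 -c "
from h import *
go(.555,.280,.30,5)"
```

```text
time_s: 1.1
tcp_pos: [0.534, 0.3046, 0.3016]
eef_rot: [180.0, 0.0, 5.1]
contact_force: [0.6, -0.0, -0.6]
gripper_width: 0.0879
gripper_force: 0.0
t 1.1 pos [0.534  0.3046 0.3016] rpy [1.80e+02 2.00e-02 5.06e+00] DELTA [0.0187 0.0264 0.0016] rz 0.06
```

Scaled: 0.132 m is 13.2, 0.126 m is 12.6.

```bash
echo '[[1,1.5,0,0,0,0],[1.87,2.64,0,0,0,0],[1.87,2.64,0,0,0,0],[1.87,2.64,3,0,0,0],[1.87,2.64,6,0,0,0],[1.87,2.64,8.5,0,0,0],[1.87,2.64,10.5,0,0,0],[1.87,2.64,11.8,0,0,0],[1.87,2.64,12.6,0,0,0],[1.87,2.64,13.2,0,0,0],[1.87,2.64,13.2,0,0,0]]' | python3 drive.py && echo '[[0,0,0,0,0,0],[0,0,0,0,0,0],[0,0,0,0,0,0],[0,0,0,0,0,0],[0,0,0,0,0,0],[0,0,0,0,0,0],[0,0,0,0,0,0],[0,0,0,0,0,0],[0,0,0,0,0,0]]' | python3 drive.py 0.03 25
python3 - <<'E'
from h import *
import cv2
c=cap('side');cv2.imwrite('pics/g1.png',cv2.resize(c['frame'][100:240,220:380,::-1],None,fx=4,fy=4,interpolation=2))
E
```

```text
time_s: 2.02
tcp_pos: [0.5537, 0.2825, 0.1686]
eef_rot: [180.0, 0.1, 5.1]
contact_force: [0.3, 0.0, -0.1]
gripper_width: 0.0878
gripper_force: 0.0
time_s: 2.77
tcp_pos: [0.5543, 0.282, 0.1697]
eef_rot: [180.0, 0.0, 5.0]
contact_force: [-0.3, -1.3, 0.8]
gripper_width: 0.0455
gripper_force: 25.0
```

View pics/g1.png

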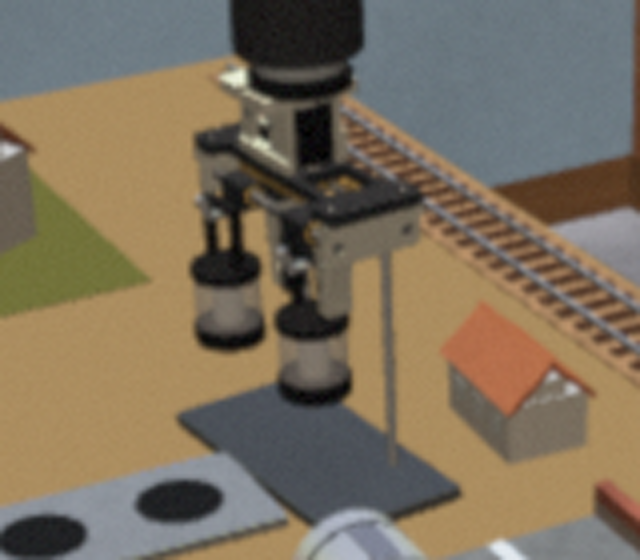

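The fingers hold the bail legs of lamp 1 (crop ~(300,280)), opening 45.5 mm. Lift and draw.

Scaled: -0.027 m is -2.7, -0.024 m is -2.4.

```bash
echo '[[0,0,-0.5,0,0,0],[0,0,-1.2,0,0,0],[0,0,-1.9,0,0,0],[0,0,-2.4,0,0,0],[0,0,-2.7,0,0,0],[0,0,-2.7,0,0,0],[0,0,-2.7,0,0,0]]' | python3 drive.py && echo '[[-0.5,0,0,0,0,0],[-1.2,0,0,0,0,0],[-2,0,0,0,0,0],[-3,0,0,0,0,0],[-4,0,0,0,0,0],[-5,0,0,0,0,0],[-6.2,0,0,0,0,0],[-7.4,0,0,0,0,0],[-8.6,0,0,0,0,0],[-9.6,0,0,0,0,0],[-10,0,0,0,0,0],[-10,0,0,0,0,0]]' | python3 drive.py; python3 -c "
from h import *
go(.344,.327,.090,-2)"
```

```text
time_s: 3.4
tcp_pos: [0.5543, 0.2822, 0.1968]
eef_rot: [-180.0, -0.0, 5.0]
contact_force: [0.0, -0.0, -1.9]
gripper_width: 0.0458
gripper_force: 25.0
time_s: 4.4
tcp_pos: [0.4538, 0.2734, 0.197]
eef_rot: [-180.0, -0.0, 5.1]
contact_force: [-0.5, -0.2, -2.8]
gripper_width: 0.0462
gripper_force: 25.0
t 4.4 pos [0.4538 0.2734 0.197 ] rpy [-1.7997e+02 -2.0000e-02  5.1000e+00] DELTA [-0.1046 -0.0631  0.107 ] rz 7.1
```

Scaled: 0.107 m is 10.7, -0.105 m is -10.5.

```bash
echo '[[-1,-0.6,0,0,0,0],[-3,-1.8,0,0,0,0],[-5,-3,0.5,0,0,0],[-7,-4.2,2,0,0,0],[-8.5,-5.2,4,0,0,0],[-9.7,-5.9,6,0,0,0],[-10.3,-6.2,7.8,0,0,0],[-10.5,-6.3,9.2,0,0,0],[-10.5,-6.3,10,0,0,0],[-10.5,-6.3,10.5,0,0,0],[-10.5,-6.3,10.7,0,0,0],[-10.5,-6.3,10.7,0,0,0]]' | python3 drive.py && echo '[[0,0,0.1,0,0,0],[0,0,0.2,0,0,0],[0,0,0.3,0,0,0],[0,0,0.3,0,0,0]]' | python3 drive.py
python3 - <<'E'
from h import *
import cv2
for n in ('side','top'):
    c=cap(n,n+'p1.png'); w=cloud(c); x,y,z=w[...,0],w[...,1],w[...,2]; br=c['frame'].astype(int).sum(-1)
    m=(abs(x-.344)<.04)&(abs(y-.327)<.04)&(z>.013)&(z<.07); P=w[m]; print(n,len(P),np.percentile(P[:,2],[0,1,50,99]).round(4),P.mean(0))
c=cap('side'); cv2.imwrite('pics/g2.png',cv2.resize(c['frame'][140:270,170:330,::-1],None,fx=4,fy=4,interpolation=2))
go(.344,.327,.090,-2)
E
```

```text
time_s: 5.4
tcp_pos: [0.345, 0.327, 0.0896]
eef_rot: [180.0, -0.0, 5.0]
contact_force: [-0.4, 0.2, -1.8]
gripper_width: 0.0456
gripper_force: 25.0
time_s: 5.73
tcp_pos: [0.3448, 0.3269, 0.0868]
eef_rot: [-180.0, -0.0, 5.0]
contact_force: [0.0, -0.1, -2.0]
gripper_width: 0.0458
gripper_force: 25.0
side 340 [0.013  0.0131 0.0373 0.0694] [0.33794836 0.30973716 0.03816839]
top 8 [0.013  0.013  0.0148 0.0158] [0.32651966 0.34179734 0.01454344]
t 5.88 pos [0.3447 0.3269 0.0867] rpy [-1.7998e+02 -1.0000e-02  5.0300e+00] DELTA [-0.0007 -0.0001 -0.0033] rz 7.03
```

View pics/g2.png

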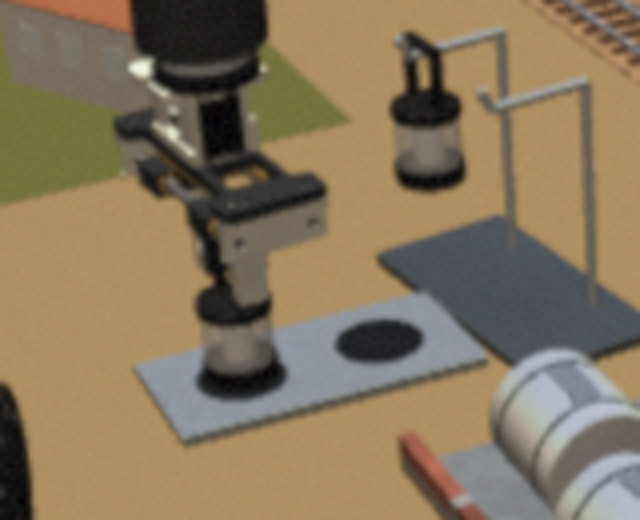

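The lamp is over the near spot (crop ~(240,375)), and the hook stands free. Touch down in small steps.

```bash
for i in 1; do echo '[[0,0,0.1,0,0,0],[0,0,0.1,0,0,0],[0,0,0.1,0,0,0]]' | python3 drive.py|grep -E 'tcp|contact'; echo '[[0,0,0.1,0,0,0],[0,0,0.1,0,0,0],[0,0,0.1,0,0,0]]' | python3 drive.py|grep -E 'tcp|contact'; echo '[[0,0,0.1,0,0,0],[0,0,0.1,0,0,0],[0,0,0.1,0,0,0]]' | python3 drive.py|grep -E 'tcp|contact'; done
```

```text
tcp_pos: [0.3446, 0.3269, 0.0855]
contact_force: [0.5, -0.2, -0.5]
tcp_pos: [0.3447, 0.327, 0.0848]
contact_force: [-0.5, -1.2, 3.6]
tcp_pos: [0.3449, 0.3273, 0.0846]
contact_force: [-3.1, -1.6, 13.1]
```

Scaled: -0.002 m is -0.2, -0.001 m is -0.1.

```bash
echo '[[0,0,-0.1,0,0,0],[0,0,-0.2,0,0,0],[0,0,-0.2,0,0,0]]' | python3 drive.py|grep -E 'tcp|contact'; echo '[[0,0,0,0,0,0],[0,0,0,0,0,0],[0,0,0,0,0,0],[0,0,0,0,0,0],[0,0,0,0,0,0],[0,0,0,0,0,0]]' | python3 drive.py 0.088|grep -E 'tcp|contact|width'
echo '[[0,0,-0.8,0,0,0],[0,0,-2.5,0,0,0],[0,0,-6,0,0,0],[0,0,-10,0,0,0],[0,0,-14,0,0,0],[0,0,-18,0,0,0],[0,0,-21.5,0,0,0],[0,0,-21.5,0,0,0]]' | python3 drive.py; python3 -c "
from h import *
go(.538,.400,.300,5)"
```

```text
tcp_pos: [0.3445, 0.3268, 0.0855]
contact_force: [-0.4, 0.5, -1.5]
tcp_pos: [0.3446, 0.3269, 0.0856]
contact_force: [-1.1, 0.2, 0.3]
gripper_width: 0.0805
time_s: 8.05
tcp_pos: [0.3467, 0.329, 0.3091]
eef_rot: [-179.5, -0.5, 5.1]
contact_force: [-0.0, -0.2, 1.6]
gripper_width: 0.0878
gripper_force: 0.0
t 8.05 pos [0.3467 0.329  0.3091] rpy [-179.47   -0.47    5.08] DELTA [ 0.1968 -0.0538  0.0091] rz 0.08
```

```bash
echo '[[1.5,-0.5,0,0,0,0],[4,-1.2,0,0,0,0],[7.5,-2,0,0,0,0],[11,-3,0,0,0,0],[14.5,-4,0,0,0,0],[17.5,-5,0,0,0,0],[19,-5.4,0,0,0,0],[19.7,-5.57,0,0,0,0],[19.9,-5.57,0,0,0,0],[19.9,-5.57,0,0,0,0],[19.9,-5.57,0,0,0,0]]' | python3 drive.py|grep tcp
python3 - <<'E'
from h import *
w=cloud(cap('top')); x,y,z=w[...,0],w[...,1],w[...,2]
m=(abs(x-.344)<.06)&(abs(y-.327)<.06)
for a,b in((.02,.06),(.06,.085),(.085,.135)):
    P=w[m&(z>a)&(z<b)]; print(a,len(P),rect(P[:,:2]) if len(P)>4 else 0,np.percentile(P[:,2],[50,98]) if len(P) else 0)
go(.538,.400,.169,5)
E
```

```text
tcp_pos: [0.5372, 0.3995, 0.3012]
0.02 104 (array([0.3284, 0.3073]), array([0.0953, 0.0342]), 24.77) [0.03180673 0.05730374]
0.06 387 (array([0.3455, 0.3263]), array([0.0527, 0.0561]), 0.14) [0.07475827 0.08160899]
0.085 115 (array([0.3453, 0.3267]), array([0.0098, 0.0469]), 4.68) [0.12411619 0.12962239]
t 9.02 pos [0.5371 0.3996 0.3014] rpy [-1.7996e+02 -3.0000e-02  5.0700e+00] DELTA [ 0.001  -0.0003  0.1324] rz 0.07
```

```bash
echo '[[0.1,0,1,0,0,0],[0.1,0,3,0,0,0],[0.1,0,6,0,0,0],[0.1,0,8.5,0,0,0],[0.1,0,10.5,0,0,0],[0.1,0,11.8,0,0,0],[0.1,0,12.6,0,0,0],[0.1,0,13.2,0,0,0],[0.1,0,13.2,0,0,0]]' | python3 drive.py |grep -E 'tcp|contact|width'&& echo '[[0,0,0,0,0,0],[0,0,0,0,0,0],[0,0,0,0,0,0],[0,0,0,0,0,0],[0,0,0,0,0,0],[0,0,0,0,0,0],[0,0,0,0,0,0],[0,0,0,0,0,0],[0,0,0,0,0,0]]' | python3 drive.py 0.03 25; echo '[[0,0,-0.5,0,0,0],[0,0,-1.2,0,0,0],[0,0,-1.9,0,0,0],[0,0,-2.4,0,0,0],[0,0,-2.7,0,0,0],[0,0,-2.7,0,0,0],[0,0,-2.7,0,0,0]]' | python3 drive.py
python3 - <<'E'
from h import *
import cv2
c=cap('side');cv2.imwrite('pics/g3.png',cv2.resize(c['frame'][120:220,220:340,::-1],None,fx=4,fy=4,interpolation=2))
E
```

```text
tcp_pos: [0.5383, 0.3997, 0.1677]
contact_force: [-0.7, -0.6, 1.1]
gripper_width: 0.0873
time_s: 10.52
tcp_pos: [0.5389, 0.3998, 0.1686]
eef_rot: [180.0, -0.0, 5.0]
contact_force: [0.7, -1.7, 1.7]
gripper_width: 0.0459
gripper_force: 25.0
time_s: 11.1
tcp_pos: [0.5389, 0.4, 0.1958]
eef_rot: [-180.0, -0.0, 5.0]
contact_force: [0.6, -0.2, -1.6]
gripper_width: 0.0457
gripper_force: 25.0
```

View pics/g3.png

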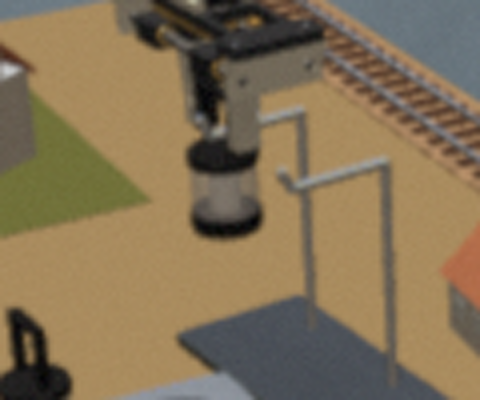

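Lamp 2 is lifted and held. Draw it off and set it down on the other spot.

Scaled: -0.1 m is -10, -0.096 m is -9.6.

```bash
echo '[[-0.5,0,0,0,0,0],[-1.2,0,0,0,0,0],[-2,0,0,0,0,0],[-3,0,0,0,0,0],[-4,0,0,0,0,0],[-5,0,0,0,0,0],[-6.2,0,0,0,0,0],[-7.4,0,0,0,0,0],[-8.6,0,0,0,0,0],[-9.6,0,0,0,0,0],[-10,0,0,0,0,0],[-10,0,0,0,0,0]]' | python3 drive.py|grep -E 'tcp|contact'; echo '[[0.2,1,0,0,0,0],[0.4,3,0,0,0,0],[0.5,4.8,0.5,0,0,0],[0.7,6,2,0,0,0],[0.7,6.7,4,0,0,0],[0.7,6.8,6,0,0,0],[0.7,6.8,7.8,0,0,0],[0.7,6.8,9.2,0,0,0],[0.7,6.8,10,0,0,0],[0.7,6.8,10.5,0,0,0],[0.7,6.8,10.7,0,0,0],[0.7,6.8,10.7,0,0,0]]' | python3 drive.py; echo '[[0,0,0.1,0,0,0],[0,0,0.2,0,0,0],[0,0,0.2,0,0,0]]' | python3 drive.py|grep -E 'tcp|contact'; echo '[[0,0,0.1,0,0,0],[0,0,0.1,0,0,0],[0,0,0.1,0,0,0]]' | python3 drive.py|grep -E 'tcp|contact'; python3 -c "
from h import *
go(.452,.3235,.085,5)"
```

```text
tcp_pos: [0.4383, 0.3913, 0.196]
contact_force: [0.2, 0.2, -2.8]
time_s: 13.15
tcp_pos: [0.4526, 0.3238, 0.0887]
eef_rot: [180.0, -0.0, 5.0]
contact_force: [0.4, 0.0, -1.4]
gripper_width: 0.0457
gripper_force: 25.0
tcp_pos: [0.4524, 0.3243, 0.087]
contact_force: [0.0, -0.3, -1.9]
tcp_pos: [0.4523, 0.3241, 0.0857]
contact_force: [-0.2, -0.1, -1.6]
t 13.65 pos [0.4523 0.3241 0.0857] rpy [-1.7999e+02 -1.0000e-02  5.0500e+00] DELTA [-0.0003  0.0006  0.0007] rz 0.05
```

Scaled: 0.001 m is 0.1.

```bash
echo '[[0,0,0.1,0,0,0],[0,0,0.1,0,0,0],[0,0,0.1,0,0,0]]' | python3 drive.py|grep -E 'tcp|contact'; echo '[[0,0,0.1,0,0,0],[0,0,0.1,0,0,0],[0,0,0.1,0,0,0]]' | python3 drive.py|grep -E 'tcp|contact'
```

```text
tcp_pos: [0.4522, 0.324, 0.0845]
contact_force: [0.2, -0.5, -1.3]
tcp_pos: [0.4524, 0.3242, 0.0838]
contact_force: [1.1, -0.8, 2.0]
```

Scaled: -0.001 m is -0.1.

```bash
echo '[[0,0,-0.1,0,0,0],[0,0,-0.1,0,0,0]]' | python3 drive.py|grep -E 'tcp|contact'; echo '[[0,0,0,0,0,0],[0,0,0,0,0,0],[0,0,0,0,0,0],[0,0,0,0,0,0],[0,0,0,0,0,0],[0,0,0,0,0,0]]' | python3 drive.py 0.088|grep -E 'tcp|contact|width'
echo '[[0,0,-0.8,0,0,0],[0,0,-2.5,0,0,0],[0,0,-5,0,0,0],[0,0,-8,0,0,0],[0,0,-11,0,0,0],[-1,2,-13.5,0,0,0.2],[-2,5,-14.5,0,0,0.4],[-3,8,-14.5,0,0,0.6],[-3,11,-14.5,0,0,0.64],[-3,13,-14.5,0,0,0.64],[-3,13,-14.5,0,0,0.64]]' | python3 drive.py 0.088;python3 - <<'E'
from h import *
for n in('top','side'):
    c=cap(n,n+'1.png'); w=cloud(c); x,y,z=w[...,0],w[...,1],w[...,2]; f=c['frame'].astype(int)
    for X,Y in((.344,.327),(.452,.324)):
        m=(abs(x-X)<.05)&(abs(y-Y)<.05)
        P=w[m&(z>.065)&(z<.085)]; Q=w[m&(z>.1)&(z<.135)]
        print(n,'lamp body top',rect(P[:,:2]),np.median(P[:,2]).round(4),'bail',rect(Q[:,:2]),np.percentile(Q[:,2],90).round(4))
    print(tanks(w,[(.2,.6,.03,.15),(.2,.6,-.14,-.01)]))
    white=(f.min(-1)>150)&(abs(z)<.01)&(x>.6)&(x<.66)&(y>-.31)&(y<.18)&(f.max(-1)-f.min(-1)<60)
    P=w[white]; k=np.polyfit(P[:,1],P[:,0],1); print('line',k,rect(P[:,:2]),len(P),P[:,1].min(),P[:,1].max())
    for a,b in((.38,.43),(.69,.75)): 
        W=w[(x>a)&(x<b)&(y>-.28)&(y<.15)&(z>.018)&(z<.035)]; 
        if len(W)>20: print('wall',np.polyfit(W[:,1],W[:,0],1),len(W),W[:,2].max())
E
```

```text
tcp_pos: [0.4522, 0.324, 0.0846]
contact_force: [-0.4, -0.0, -1.9]
tcp_pos: [0.4523, 0.324, 0.0846]
contact_force: [0.2, 0.0, -0.3]
gripper_width: 0.0798
time_s: 15.73
tcp_pos: [0.4333, 0.1889, 0.2307]
eef_rot: [-180.0, -0.0, -1.5]
contact_force: [-0.7, -1.4, -0.3]
gripper_width: 0.0875
gripper_force: 0.0
top lamp body top (array([0.3388, 0.3199]), array([0.0376, 0.0555]), 46.81) 0.075 bail (array([0.3459, 0.3166]), array([0.0096, 0.0257]), 6.33) 0.1276
  return _methods._mean(a, axis=axis, dtype=dtype,
  ret = ret.dtype.type(ret / rcount)
Traceback (most recent call last):
IndexError: index -1 is out of bounds for axis 0 with size 0
```

```bash
cat > scene.py <<'E'
from h import *
import sys
def lamps(w,n):
    x,y,z=w[...,0],w[...,1],w[...,2]
    for X,Y in((.344,.327),(.452,.324)):
        m=(abs(x-X)<.05)&(abs(y-Y)<.05); P=w[m&(z>.065)&(z<.085)]; Q=w[m&(z>.1)&(z<.135)]
        if len(P)>20 and len(Q)>10: print(n,'lamp body top',rect(P[:,:2]),np.median(P[:,2]).round(4),'bail',rect(Q[:,:2]),np.percentile(Q[:,2],90).round(4))
def tk(w,n):
    print(n,'tanks x,y,yaw,zc,ymin,ymax:\n',tanks(w,[(.35,.75,.015,.15),(.35,.75,-.16,.0)]))
E
python3 - <<'E'
from scene import *
for n in('top','side'):
    w=cloud(cap(n,n+'2.png')); lamps(w,n); tk(w,n)
    d=np.load(n+'0.npz'); w=d['w']; f=d['f'].astype(int); x,y,z=w[...,0],w[...,1],w[...,2]
    white=(f.min(-1)>140)&(abs(z)<.01)&(x>.6)&(x<.66)&(y>-.31)&(y<.18)&(f.max(-1)-f.min(-1)<60)
    P=w[white]; k=np.polyfit(P[:,1],P[:,0],1); print('line',k,rect(P[:,:2]),len(P),P[:,1].min(),P[:,1].max())
    for a,b in((.36,.43),(.69,.76)): 
        W=w[(x>a)&(x<b)&(y>-.28)&(y<.15)&(z>.018)&(z<.035)]; 
        if len(W)>20: print('wall',np.polyfit(W[:,1],W[:,0],1),len(W),W[:,2].max())
go(.428,.0757,.20,-1.5)
E
```

```text
top lamp body top (array([0.3402, 0.3205]), array([0.0392, 0.0548]), 48.99) 0.0754 bail (array([0.3459, 0.3176]), array([0.0097, 0.0291]), 5.34) 0.1281
top tanks x,y,yaw,zc,ymin,ymax:
 [[ 4.9360e-01  7.0300e-02 -2.6546e+00  4.5100e-02  2.0200e-02  1.2210e-01
   1.6280e+03]
 [ 4.7400e-01 -6.8900e-02  4.9068e+00  4.4900e-02 -1.2050e-01 -1.6500e-02
   1.6270e+03]]
line [0.02534789 0.63354719] (array([ 0.6317, -0.0695]), array([0.4581, 0.013 ]), 88.63) 809 -0.29834618848981015 0.15950685576304618
wall [0.0262706  0.40231068] 908 0.0346579599363237
wall [0.02639547 0.72343756] 1007 0.03466418185919773
side lamp body top (array([0.342 , 0.3248]), array([0.0562, 0.0553]), 74.72) 0.0752 bail (array([0.3418, 0.3258]), array([0.014, 0.054]), 4.56) 0.1269
side lamp body top (array([0.4496, 0.3258]), array([0.0627, 0.051 ]), 65.52) 0.0752 bail (array([0.4492, 0.3249]), array([0.0133, 0.0557]), 3.28) 0.1269
side tanks x,y,yaw,zc,ymin,ymax:
 [[ 4.9060e-01  5.7300e-02 -2.5757e+00  4.4400e-02  1.5300e-02  1.2760e-01
   9.1000e+02]
 [ 4.7300e-01 -8.4400e-02  4.4094e+00  4.4600e-02 -1.2600e-01 -1.8600e-02
   1.1560e+03]]
line [0.0258417  0.63295688] (array([ 0.6326, -0.0659]), array([0.4711, 0.0283]), 88.94) 715 -0.3014348607224431 0.16953646111497633
wall [0.0260869  0.39888925] 757 0.0345833164268462
wall [0.02512696 0.71960074] 698 0.03494595525063293
t 15.88 pos [0.434  0.1919 0.2302] rpy [-1.7995e+02 -5.0000e-02 -1.4000e+00] DELTA [-0.0032  0.1163  0.0302] rz 0.1
```

The manual's scale: shifts go in cm and turns go in units of 10 degrees. Converting my numbers, 0.05 m is 5, 0.02 m is 2.

```bash
echo '[[0,1,0,0,0,0],[-0.1,3.5,1,0,0,0],[-0.3,6.5,2,0,0,0],[-0.3,9,3,0,0,0],[-0.3,10.7,3,0,0,0],[-0.3,11.4,3.5,0,0,0],[-0.3,11.6,5,0,0,0],[-0.3,11.6,7,0,0,0],[-0.3,11.6,9,0,0,0],[-0.3,11.6,10,0,0,0],[-0.3,11.6,10,0,0,0]]' | python3 drive.py 0.044|grep -E 'tcp|rot|width'; echo '[[0,0,2,0,0,0],[0,0,4,0,0,0],[0,0,6,0,0,0],[0,0,7.5,0,0,0],[0,0,8.6,0,0,0],[0,0,9.2,0,0,0],[0,0,9.2,0,0,0],[0,0,9.2,0,0,0]]' | python3 drive.py|grep -E 'tcp|rot|width|contact'
python3 - <<'E'
from scene import *
import cv2
c=cap('side');tk(cloud(c),'side');cv2.imwrite('pics/g4.png',cv2.resize(c['frame'][150:330,220:420,::-1],None,fx=3,fy=3,interpolation=2))
go(.428,.0757,.038,-1.5)
E
```

```text
tcp_pos: [0.4269, 0.0758, 0.1274]
eef_rot: [179.9, 0.2, -1.3]
gripper_width: 0.0442
tcp_pos: [0.4286, 0.0765, 0.038]
eef_rot: [180.0, -0.0, -1.3]
contact_force: [0.1, -0.0, 0.3]
gripper_width: 0.0443
side tanks x,y,yaw,zc,ymin,ymax:
 [[ 7.09900e-01  4.60000e-02  8.45503e+01  8.05000e-02  1.54000e-02
   1.33800e-01  5.76000e+02]
 [ 4.72500e-01 -7.57000e-02  8.70000e+00  4.53000e-02 -1.24300e-01
  -3.20000e-03  1.29200e+03]]
t 17.52 pos [0.4287 0.0765 0.0383] rpy [-1.7997e+02 -6.0000e-02 -1.3300e+00] DELTA [-0.0007  0.0009  0.0003] rz 0.17
```

View pics/g4.png

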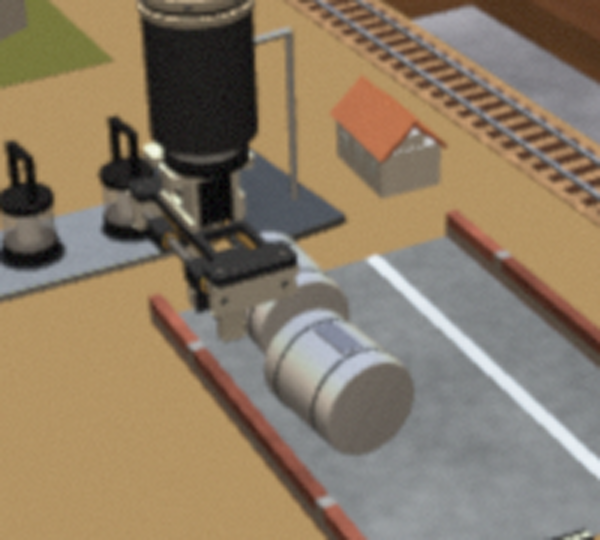

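The fingers stand behind tank 1 (crop ~(240,310)), and both lamps stand upright on the board. Push.

Scaled: 0.03 m is 3, 0.042 m is 4.2, 0.2 degrees is 0.02.

```bash
echo '[[0.2,0,0,0,0,0.01],[0.5,0,0,0,0,0.02],[0.8,0,0,0,0,0.02],[1.1,0,0,0,0,0.02],[1.4,0,0,0,0,0.02],[1.8,0,0,0,0,0.02],[2.2,0,0,0,0,0.02],[2.6,0,0,0,0,0.02],[3,0,0,0,0,0.02],[3.4,0,0,0,0,0.02],[3.8,0,0,0,0,0.02],[4.2,0,0,0,0,0.02]]' | python3 drive.py|grep -E 'tcp|rot|contact'; echo '[[0.4,0,0,0,0,0],[0.8,0,0,0,0,0],[1.2,0,0,0,0,0],[1.6,0,0,0,0,0],[2,0,0,0,0,0],[2.4,0,0,0,0,0],[2.8,0,0,0,0,0],[3.2,0,0,0,0,0],[3.6,0,0,0,0,0],[4,0,0,0,0,0],[4.4,0,0,0,0,0],[4.8,0,0,0,0,0]]' | python3 drive.py|grep -E 'tcp|rot|contact'; echo '[[0.3,0,0,0,0,0],[0.6,0,0,0,0,0],[0.9,0,0,0,0,0],[1.2,0,0,0,0,0],[1.4,0,0,0,0,0],[1.6,0,0,0,0,0],[1.8,0,0,0,0,0],[1.9,0,0,0,0,0],[2,0,0,0,0,0],[2,0,0,0,0,0],[2,0,0,0,0,0]]' | python3 drive.py|grep -E 'tcp|rot|contact'
python3 - <<'E'
from scene import *
c=cap('top','t3.png');w=cloud(c);tk(w,'top')
c=cap('side','s3.png');w2=cloud(c);print(tanks(w2,[(.5,.7,.0,.15)]))
go(.428,.0757,.038,-1.5)
E
```

```text
tcp_pos: [0.4704, 0.0749, 0.0375]
eef_rot: [180.0, 0.0, -1.6]
contact_force: [-0.3, -0.5, 0.1]
tcp_pos: [0.5184, 0.0737, 0.0375]
eef_rot: [180.0, 0.0, -1.6]
contact_force: [-0.2, -0.1, -0.3]
tcp_pos: [0.538, 0.0731, 0.0375]
eef_rot: [-180.0, 0.0, -1.6]
contact_force: [-0.2, 0.2, -0.1]
top tanks x,y,yaw,zc,ymin,ymax:
 [[ 5.91200e-01  3.29000e-02  4.43567e+01  4.44000e-02  1.56000e-02
   1.28400e-01  3.10000e+02]
 [ 4.74100e-01 -6.91000e-02  4.84470e+00  4.50000e-02 -1.20800e-01
  -8.10000e-03  1.61800e+03]]
[[8.44300e-01 4.11000e-02 8.50027e+01 8.07000e-02 1.14000e-02 1.49400e-01
  5.20000e+02]]
t 20.53 pos [0.5379 0.0731 0.0376] rpy [-180.     -0.     -1.56] DELTA [-0.11    0.0004 -0.0004] rz -0.06
```

```bash
cat >> scene.py <<'E'
def tfit(w,x0,x1,y0,y1,n=''):
    from scipy.optimize import least_squares
    m=(w[...,0]>x0)&(w[...,0]<x1)&(w[...,1]>y0)&(w[...,1]<y1)&(w[...,2]>.03)&(w[...,2]<.094); p=w[m]
    if len(p)<15: print(n,'few',len(p)); return
    ym=(y0+y1)/2
    f=lambda q:np.hypot((p[:,0]-q[0])*np.cos(q[1])+(p[:,1]-ym)*np.sin(q[1]),p[:,2]-.045)-.045
    s=least_squares(f,[p[:,0].mean(),0],loss='soft_l1',f_scale=.001).x
    print(n,'x at y=%.3f: %.4f  yaw %.2f  err %.4f n %d med|res| %.4f'%(ym,s[0],np.degrees(s[1]),s[0]-(.633+.026*ym),len(p),np.median(abs(f(s)))))
E
python3 - <<'E'
from scene import *
x=r.get_state()['tcp_pos'][0]
for n in('top','side'):
    w=cloud(cap(n)); tfit(w,x+.02,.7,.027,.117,n)
    tfit(w,.4,.56,-.114,-.024,n)
E
```

```text
top x at y=0.072: 0.6000  yaw -2.44  err -0.0349 n 179 med|res| 0.0013
top x at y=-0.069: 0.4740  yaw 4.94  err -0.1573 n 1483 med|res| 0.0014
side x at y=0.072: 0.5993  yaw -1.62  err -0.0356 n 39 med|res| 0.0008
side x at y=-0.069: 0.4720  yaw 3.67  err -0.1592 n 953 med|res| 0.0014
```

```bash
echo '[[0.3,0,0,0,0,0],[0.6,0,0,0,0,0],[0.8,0,0,0,0,0],[1,0,0,0,0,0],[1.2,0,0,0,0,0],[1.4,0,0,0,0,0],[1.6,0,0,0,0,0],[1.8,0,0,0,0,0],[2,0,0,0,0,0],[2.2,0,0,0,0,0],[2.4,0,0,0,0,0],[2.6,0,0,0,0,0]]' | python3 drive.py|grep -E 'tcp|rot|contact'; echo '[[0.1,0,0,0,0,0],[0.2,0,0,0,0,0],[0.3,0,0,0,0,0],[0.4,0,0,0,0,0],[0.5,0,0,0,0,0],[0.6,0,0,0,0,0],[0.6,0,0,0,0,0],[0.6,0,0,0,0,0],[0.6,0,0,0,0,0],[0.6,0,0,0,0,0],[0.6,0,0,0,0,0],[0.6,0,0,0,0,0]]' | python3 drive.py|grep -E 'tcp|rot|contact'
python3 - <<'E'
from scene import *
x=r.get_state()['tcp_pos'][0]
for n in('top','side'):
    w=cloud(cap(n)); tfit(w,x+.02,.7,.027,.117,n)
E
```

```text
tcp_pos: [0.5642, 0.0724, 0.0376]
eef_rot: [180.0, 0.0, -1.6]
contact_force: [-0.4, -0.1, 1.3]
tcp_pos: [0.57, 0.0723, 0.0376]
eef_rot: [-180.0, -0.0, -1.6]
contact_force: [-0.3, 0.9, -0.1]
top x at y=0.072: 0.6294  yaw -1.82  err -0.0055 n 126 med|res| 0.0012
side x at y=0.072: 0.6276  yaw 0.47  err -0.0072 n 17 med|res| 0.0004
```

Scaled: 0.001 m is 0.1, 0.0085 m is 0.85.

```bash
echo '[[0.1,0,0,0,0,0],[0.2,0,0,0,0,0],[0.3,0,0,0,0,0],[0.4,0,0,0,0,0],[0.47,0,0,0,0,0],[0.54,0,0,0,0,0],[0.6,0,0,0,0,0],[0.66,0,0,0,0,0],[0.72,0,0,0,0,0],[0.78,0,0,0,0,0],[0.83,0,0,0,0,0],[0.85,0,0,0,0,0]]' | python3 drive.py|grep -E 'tcp|rot|contact'; echo '[[0,0,0,0,0,0],[0,0,0,0,0,0],[-1,0,0,0,0,0],[-3,0,0,0,0,0],[-6,0,0,0,0,0],[-9,0,0,0,0,0],[-12,0,0,0,0,0],[-14,0,-1,0,0,0],[-15.5,0,-3,0,0,0],[-15.5,0,-6,0,0,0],[-15.5,0,-9,0,0,0],[-15.5,0,-10,0,0,0]]' | python3 drive.py|grep -E 'tcp|rot|contact'
python3 - <<'E'
from scene import *
for n in('top','side'):
    w=cloud(cap(n,n+'4.png')); tfit(w,.58,.7,.027,.117,n)
go(.4085,-.069,.14,-1.5)
E
```

```text
tcp_pos: [0.5786, 0.072, 0.0376]
eef_rot: [-180.0, -0.0, -1.6]
contact_force: [-0.4, -0.1, 1.0]
tcp_pos: [0.4245, 0.0771, 0.1416]
eef_rot: [-179.8, -0.3, -1.5]
contact_force: [1.3, 1.5, 0.2]
top x at y=0.072: 0.6716  yaw 2.72  err 0.0367 n 875 med|res| 0.0015
side x at y=0.072: 0.6694  yaw 2.37  err 0.0345 n 460 med|res| 0.0014
t 24.83 pos [0.4244 0.077  0.1399] rpy [-179.81   -0.26   -1.53] DELTA [-1.200e-02  1.464e-01 -1.000e-04] rz -0.03
```

Tank 1 has suddenly jumped to x≈0.672 and yaw 2.7°, though it was nearly on the line and I only crept, so this was the announced knock. I'll do tank 2 now and roll tank 1 back after it.

```bash
echo '[[-0.2,1.5,0,0,0,-0.05],[-0.4,4.5,0,0,0,-0.15],[-0.8,8,0,0,0,-0.3],[-1.1,11,0,0,0,-0.45],[-1.2,13.5,0,0,0,-0.55],[-1.2,14.55,0,0,0,-0.55],[-1.2,14.65,1,0,0,-0.55],[-1.2,14.65,3,0,0,-0.55],[-1.2,14.65,5,0,0,-0.55],[-1.2,14.65,6,0,0,-0.55],[-1.2,14.65,6,0,0,-0.55]]' | python3 drive.py|grep -E 'tcp|rot'; python3 -c "
from scene import *
w=cloud(cap('top')); tfit(w,.58,.73,.027,.117,'top')
go(.4085,-.069,.038,4)"
```

```text
tcp_pos: [0.4048, -0.0706, 0.0747]
eef_rot: [180.0, 0.3, 3.9]
top x at y=0.072: 0.6712  yaw 2.22  err 0.0364 n 1028 med|res| 0.0016
t 25.8 pos [ 0.4058 -0.0703  0.076 ] rpy [179.96   0.24   3.92] DELTA [ 0.0028 -0.0012  0.038 ] rz -0.08
```

Scaled: 0.04 m is 4, 0.037 m is 3.7.

```bash
echo '[[0.1,0,1,0,0,0],[0.1,0,2,0,0,0],[0.1,0,3,0,0,0],[0.1,0,3.7,0,0,0],[0.1,0,4,0,0,0],[0.1,0,4,0,0,0],[0.1,0,4,0,0,0]]' | python3 drive.py|grep -E 'tcp|rot|contact'; python3 -c "
from scene import *
go(.4085,-.069,.038,4)"
```

```text
tcp_pos: [0.4088, -0.0697, 0.0379]
eef_rot: [180.0, -0.0, 4.0]
contact_force: [0.2, -0.1, -0.2]
t 26.38 pos [ 0.4088 -0.0697  0.0379] rpy [ 1.80e+02 -1.00e-02  3.95e+00] DELTA [-0.0002 -0.0008 -0.0001] rz -0.05
```

```bash
echo '[[0.3,0,0,0,0,0],[0.6,0,0,0,0,0],[0.9,0,0,0,0,0],[1.2,0,0,0,0,0],[1.6,0,0,0,0,0.04],[2,0,0,0,0,0.08],[2.4,0,0,0,0,0.12],[2.8,0,0,0,0,0.16],[3.2,0,0,0,0,0.2],[3.6,0,0,0,0,0.24],[4,0,0,0,0,0.28],[4.4,0,0,0,0,0.32]]' | python3 drive.py|grep -E 'tcp|rot|contact'; echo '[[0.4,0,0,0,0,0.04],[0.8,0,0,0,0,0.08],[1.2,0,0,0,0,0.12],[1.6,0,0,0,0,0.16],[2,0,0,0,0,0.2],[2.4,0,0,0,0,0.23],[2.8,0,0,0,0,0.23],[3.2,0,0,0,0,0.23],[3.6,0,0,0,0,0.23],[4,0,0,0,0,0.23],[4.4,0,0,0,0,0.23],[4.8,0,0,0,0,0.23]]' | python3 drive.py|grep -E 'tcp|rot|contact'; echo '[[0.4,0,0,0,0,0],[0.8,0,0,0,0,0],[1.2,0,0,0,0,0],[1.5,0,0,0,0,0],[1.8,0,0,0,0,0],[2,0,0,0,0,0],[2.2,0,0,0,0,0],[2.4,0,0,0,0,0],[2.5,0,0,0,0,0],[2.5,0,0,0,0,0],[2.5,0,0,0,0,0],[2.5,0,0,0,0,0]]' | python3 drive.py|grep -E 'tcp|rot|contact'
python3 - <<'E'
from scene import *
x=r.get_state()['tcp_pos'][0]
for n in('top','side'):
    w=cloud(cap(n)); tfit(w,x+.02,.72,-.11,-.025,n); tfit(w,.58,.73,.027,.117,n)
E
```

```text
tcp_pos: [0.4528, -0.0668, 0.0375]
eef_rot: [180.0, 0.0, 0.7]
contact_force: [0.3, -0.0, 0.9]
tcp_pos: [0.5008, -0.0661, 0.0376]
eef_rot: [-180.0, 0.0, -1.6]
contact_force: [-0.1, 0.2, -0.7]
tcp_pos: [0.5253, -0.0668, 0.0376]
eef_rot: [180.0, 0.0, -1.6]
contact_force: [0.4, 0.1, -0.2]
top x at y=-0.068: 0.7607  yaw -0.88  err 0.1294 n 21 med|res| 0.0010
top x at y=0.072: 0.6717  yaw 1.85  err 0.0368 n 1021 med|res| 0.0015
side x at y=-0.068: 0.5861  yaw -4.16  err -0.0452 n 397 med|res| 0.0105
side x at y=0.072: 0.6692  yaw 3.39  err 0.0343 n 266 med|res| 0.0015
```

Run:
```python
from scene import *
x=r.get_state()['tcp_pos'][0]
for n in('top','side'):
    c=cap(n,n+'5.png');w=cloud(c); tfit(w,x+.045,.66,-.12,-.02,n)
a=cv2.imread('pics/top5.png')[180:300,230:440];b=cv2.imread('pics/side5.png')[180:360,240:450]
cv2.imwrite('pics/c5.png',cv2.vconcat([cv2.resize(a,(525,300)),cv2.resize(b,(525,300))]))
```

```text
top few 2
side x at y=-0.070: -48.5857  yaw 89.91  err -49.2168 n 329 med|res| 0.0034
```

View pics/c5.png

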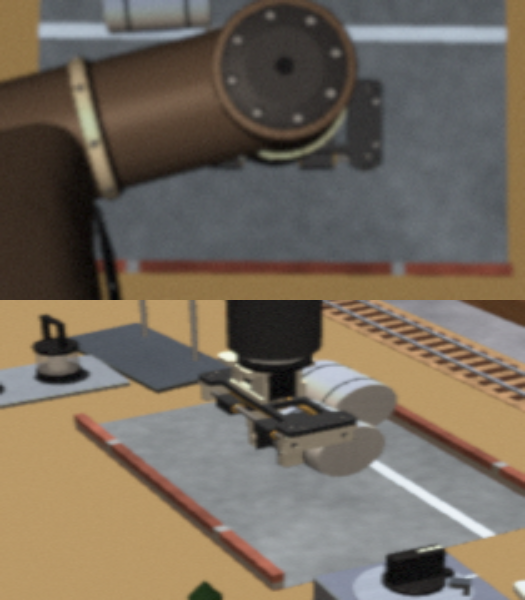

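Top view: tank 2 is hidden under the wrist. Side view: its end face is visible at about (345,450), just ahead of the fingers. I'll creep on by tool position and then back off to measure.

```bash
echo '[[0.3,0,0,0,0,0],[0.6,0,0,0,0,0],[0.8,0,0,0,0,0],[1,0,0,0,0,0],[1.2,0,0,0,0,0],[1.4,0,0,0,0,0],[1.6,0,0,0,0,0],[1.8,0,0,0,0,0],[2,0,0,0,0,0],[2.2,0,0,0,0,0],[2.4,0,0,0,0,0],[2.6,0,0,0,0,0]]' | python3 drive.py|grep -E 'tcp|rot|contact'; echo '[[0.2,0,0,0,0,0],[0.4,0,0,0,0,0],[0.6,0,0,0,0,0],[0.7,0,0,0,0,0],[0.8,0,0,0,0,0],[0.9,0,0,0,0,0],[1,0,0,0,0,0],[1.1,0,0,0,0,0],[1.1,0,0,0,0,0],[1.1,0,0,0,0,0],[1.1,0,0,0,0,0],[1.1,0,0,0,0,0]]' | python3 drive.py|grep -E 'tcp|rot|contact'; echo '[[-0.5,0,0,0,0,0],[-2,0,0,0,0,0],[-4.5,0,0,0,0,0],[-7.5,0,0,0,0,0],[-10,0,0,0,0,0],[-12,0,0,0,0,0],[-13,0,0,0,0,0],[-13,0,0,0,0,0],[-13,0,0,0,0,0]]' | python3 drive.py|grep -E 'tcp|rot|contact'
python3 - <<'E'
from scene import *
x=r.get_state()['tcp_pos'][0]
for n in('top','side'):
    c=cap(n,n+'6.png');w=cloud(c); tfit(w,.57,.72,-.115,-.015,n)
go(.4,.0,.038,-1.5)
E
```

```text
tcp_pos: [0.5476, -0.0685, 0.0359]
eef_rot: [179.9, 0.4, -1.6]
contact_force: [-8.5, -2.0, 0.1]
tcp_pos: [0.5615, -0.068, 0.037]
eef_rot: [180.0, 0.1, -1.6]
contact_force: [-4.1, -0.1, -0.5]
tcp_pos: [0.434, -0.0638, 0.0383]
eef_rot: [-180.0, -0.2, -1.5]
contact_force: [0.7, -0.3, -0.6]
top x at y=-0.065: 0.5495  yaw -83.01  err -0.0819 n 820 med|res| 0.0066
side x at y=-0.065: 0.6451  yaw -24.41  err 0.0138 n 775 med|res| 0.0095
t 32.43 pos [ 0.4344 -0.0639  0.038 ] rpy [-1.7998e+02 -1.2000e-01 -1.5300e+00] DELTA [-0.0361 -0.0629  0.    ] rz -0.03
```

Run:
```python
import cv2
a=cv2.imread('pics/top6.png')[140:300,230:440];b=cv2.imread('pics/side6.png')[180:360,240:450]
cv2.imwrite('pics/c6.png',cv2.vconcat([cv2.resize(a,(394,300)),cv2.resize(b,(394,300))]))
```

```text
(no output)
```

View pics/c6.png

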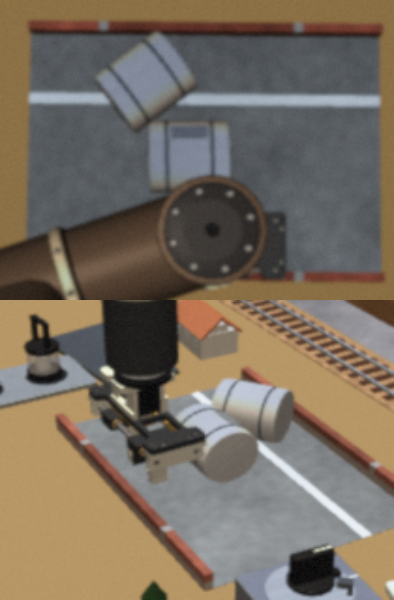

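The picture shows tank 1 was knocked in y as well, towards the right. Tank 2 then bumped it and turned it by about 33° (tank 1 at crop (145,80), tank 2 at (190,155)). I'll move the arm clear and measure both properly.

```bash
echo '[[0,0.5,-2,0,0,0],[0,2,-5,0,0,0],[0,5,-8.5,0,0,0],[0,8,-12,0,0,0],[0,11.5,-15,0,0,0],[0,15,-16,0,0,0],[0,18,-16,0,0,0],[0,20,-16,0,0,0],[0,20.5,-16,0,0,0],[0,20.5,-16,0,0,0]]' | python3 drive.py 0.088|grep -E 'tcp|rot|contact'
cat >> scene.py <<'E'
def tk2(w,mask_x=(.42,.73),yr=(-.3,.16),z0=.06,n='',guess=None):
    """all tanks: cluster high points, fit cylinders"""
    from scipy.optimize import least_squares
    x,y,z=w[...,0],w[...,1],w[...,2]
    ok=(x>mask_x[0])&(x<mask_x[1])&(y>yr[0])&(y<yr[1])
    m=(ok&(z>.07)&(z<.096)).astype(np.uint8)
    nl,lab,st,_=cv2.connectedComponentsWithStats(m)
    for i in range(1,nl):
        if st[i,4]<80: continue
        p=w[(lab==i)]; c0=p.mean(0); best=None
        for a0 in np.radians([-60,-30,0,30,60,85]):
            f=lambda q:np.hypot((p[:,0]-q[0])*np.cos(q[2])+(p[:,1]-q[1])*np.sin(q[2]),p[:,2]-.045)-.045
            g=lambda q:np.r_[f(q),.1*np.maximum(abs(-(p[:,0]-q[0])*np.sin(q[2])+(p[:,1]-q[1])*np.cos(q[2]))-.05,0)]
            s=least_squares(g,[c0[0],c0[1],a0],loss='soft_l1',f_scale=.0015)
            if best is None or s.cost<best.cost: best=s
        q=best.x; t=-(p[:,0]-q[0])*np.sin(q[2])+(p[:,1]-q[1])*np.cos(q[2])
        lo,hi=np.percentile(t,[.5,99.5]); q[0]-=np.sin(q[2])*(lo+hi)/2; q[1]+=np.cos(q[2])*(lo+hi)/2
        print(n,'tank x %.4f y %.4f yaw %.2f len %.3f n %d cost/n %.2e  off line %.4f'%(q[0],q[1],np.degrees(q[2]),hi-lo,len(p),best.cost/len(p),(q[0]-.633-.026*q[1])))
E
python3 - <<'E'
from scene import *
for n in('top','side'):
    w=cloud(cap(n,n+'7.png')); tk2(w,n=n)
d=np.load('top0.npz'); tk2(d['w'],n='initial')
go(.6,-.06,.2,88.5)
E
```

```text
tcp_pos: [0.4273, -0.2709, 0.1972]
eef_rot: [180.0, 0.0, -1.7]
contact_force: [-0.1, 0.7, 0.2]
top tank x 0.6153 y -0.0194 yaw 36.70 len 0.099 n 1169 cost/n 1.78e-06  off line -0.0172
side tank x 0.4928 y -0.0516 yaw -0.03 len 0.102 n 688 cost/n 2.76e-06  off line -0.1389
initial tank x 0.4938 y 0.0712 yaw -2.73 len 0.099 n 1365 cost/n 1.74e-06  off line -0.1410
initial tank x 0.4738 y -0.0688 yaw 5.01 len 0.099 n 1372 cost/n 1.74e-06  off line -0.1574
t 33.37 pos [ 0.4271 -0.2692  0.1971] rpy [-1.7999e+02  4.0000e-02 -1.6100e+00] DELTA [ 0.1669 -0.214  -0.0029] rz -90.11
```

Scaled: 0.11 m is 11, 0.1 m is 10.

```bash
echo '[[0,2,0,0,0,0],[0,4,-1,0,0,0],[0,6,-2,0,0,0],[0,8,-3,0,0,0],[0,10,-4,0,0,0],[0,11,-5,0,0,0],[0,11,-5,0,0,0],[0,11,-5,0,0,0],[0,11,-5,0,0,0],[0,11,-5,0,0,0],[0,11,-5,0,0,0],[0,11,-5,0,0,0]]' | python3 drive.py |grep -E 'tcp'
python3 - <<'E'
from scene import *
for n in('top','side'):
    w=cloud(cap(n,n+'8.png')); tk2(w,n=n); lamps(w,n)
a=cv2.imread('pics/top8.png')[100:340,220:540];b=cv2.imread('pics/side8.png')[120:360,180:500]
cv2.imwrite('pics/c8.png',cv2.vconcat([cv2.resize(a,(400,300)),cv2.resize(b,(400,300))]))
E
```

```text
tcp_pos: [0.424, -0.3785, 0.2473]
top tank x 0.6146 y -0.0201 yaw 36.15 len 0.099 n 1330 cost/n 1.79e-06  off line -0.0179
top tank x 0.4914 y -0.0499 yaw -0.44 len 0.099 n 1375 cost/n 1.72e-06  off line -0.1403
top lamp body top (array([0.3456, 0.3266]), array([0.0545, 0.0523]), 89.35) 0.0747 bail (array([0.3453, 0.3261]), array([0.0098, 0.0462]), 4.65) 0.128
top lamp body top (array([0.4508, 0.323 ]), array([0.0533, 0.0533]), 89.11) 0.0752 bail (array([0.452 , 0.3233]), array([0.0106, 0.047 ]), 5.14) 0.1278
side tank x 0.5979 y 0.0000 yaw -142.69 len 0.050 n 191 cost/n 2.50e-06  off line -0.0351
side tank x 0.4889 y -0.0518 yaw 0.08 len 0.102 n 749 cost/n 2.65e-06  off line -0.1427
side lamp body top (array([0.342 , 0.3238]), array([0.0584, 0.0552]), 80.97) 0.0754 bail (array([0.3423, 0.3278]), array([0.0128, 0.0571]), 3.46) 0.1268
side lamp body top (array([0.4474, 0.321 ]), array([0.061, 0.051]), 66.23) 0.0756 bail (array([0.4489, 0.325 ]), array([0.014 , 0.0527]), 2.95) 0.1271
```

View pics/c8.png

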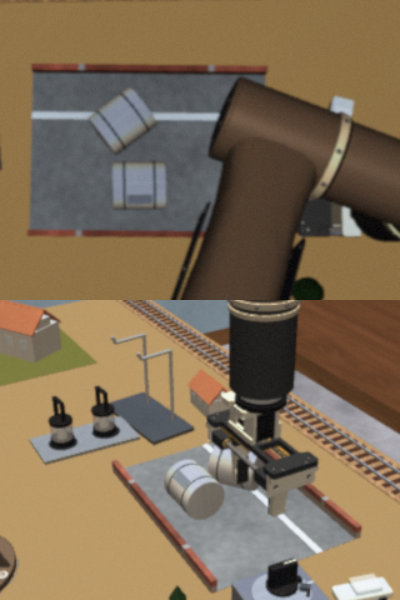

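Now both are clear. Tank 1 is at (0.615,−0.020), yaw 36°, and tank 2 at (0.491,−0.050), yaw ≈0°; both lamps are fine. Near z≈64 mm the tank's chord is under 82 mm, so I can straddle it from above, turn it on the spot and roll it between the fingers.

```bash
python3 -c "
from scene import *
go(.6148,-.0197,.16,-53.7)"
```

```text
t 34.47 pos [ 0.424  -0.3788  0.2474] rpy [-1.7999e+02  1.0000e-02 -1.5300e+00] DELTA [ 0.1812 -0.3641  0.0874] rz 52.17
```

```bash
echo '[[1,-2,0,0,0,0.5],[2.8,-5.5,0,0,0,1],[4.6,-9,0,0,0,1.6],[6.4,-12.5,0,0,0,2.2],[8.2,-16,1,0,0,2.8],[10,-19.5,2,0,0,3.4],[11.8,-23,4,0,0,4],[13.6,-26.5,6,0,0,4.6],[15.2,-30,7,0,0,5.22],[16.7,-33.3,8,0,0,5.22],[17.7,-35.5,8.7,0,0,5.22],[18.12,-36.41,8.7,0,0,5.22]]' | python3 drive.py 0.088 |grep -E 'tcp'; echo '[[0,0,0,0,0,0],[0,0,0,0,0,0]]' | python3 drive.py>/dev/null; python3 -c "
from scene import *
w=cloud(cap('side')); tk2(w,n='side')
go(.6148,-.0197,.064,-53.7)"
```

```text
tcp_pos: [0.6153, -0.017, 0.1583]
side tank x 0.6130 y -0.0202 yaw 35.55 len 0.100 n 645 cost/n 2.46e-06  off line -0.0195
side tank x 0.4891 y -0.0518 yaw -0.29 len 0.103 n 751 cost/n 2.63e-06  off line -0.1426
t 35.68 pos [ 0.6147 -0.0206  0.1608] rpy [180.    -0.   -53.76] DELTA [-0.0007 -0.0006  0.0968] rz -0.06
```

Scaled: 0.0965 m is 9.65, 0.094 m is 9.4.

```bash
echo '[[-0.07,-0.06,2,0,0,0],[-0.07,-0.06,4.5,0,0,0],[-0.07,-0.06,6,0,0,0],[-0.07,-0.06,6.8,0,0,0],[-0.07,-0.06,7.5,0,0,0],[-0.07,-0.06,8.1,0,0,0],[-0.07,-0.06,8.6,0,0,0],[-0.07,-0.06,9,0,0,0],[-0.07,-0.06,9.4,0,0,0],[-0.07,-0.06,9.65,0,0,0],[-0.07,-0.06,9.65,0,0,0],[-0.07,-0.06,9.65,0,0,0]]' | python3 drive.py; echo '[[0,0,0,0,0,0],[0,0,0,0,0,0],[0,0,0,0,0,0],[0,0,0,0,0,0],[0,0,0,0,0,0]]' | python3 drive.py 0.078 4
```

```text
time_s: 36.68
tcp_pos: [0.6151, -0.0192, 0.0641]
eef_rot: [-180.0, -0.0, -53.7]
contact_force: [0.5, 0.5, 0.8]
gripper_width: 0.0877
gripper_force: 0.0
time_s: 37.1
tcp_pos: [0.6145, -0.0197, 0.0646]
eef_rot: [179.9, -0.0, -53.8]
contact_force: [-3.2, -0.9, 5.5]
gripper_width: 0.0805
gripper_force: 4.8
```

The fingers rest on both sides at 80.5 mm. Turn the tank to the line's heading.

Scaled: 37.8 degrees is 3.78.

```bash
echo '[[0,0,0,0,0,0.2],[0,0,0,0,0,0.5],[0,0,0,0,0,0.9],[0,0,0,0,0,1.3],[0,0,0,0,0,1.7],[0,0,0,0,0,2.1],[0,0,0,0,0,2.5],[0,0,0,0,0,2.9],[0,0,0,0,0,3.3],[0,0,0,0,0,3.6],[0,0,0,0,0,3.78],[0,0,0,0,0,3.78]]' | python3 drive.py
python3 - <<'E'
from scene import *
w=cloud(cap('side','side9.png')); tk2(w,n='side')
c=cap('top');w=cloud(c); tk2(w,n='top')
go(.633-.0005,-.0197,.064,-91.5)
E
```

```text
time_s: 38.1
tcp_pos: [0.6158, -0.019, 0.0647]
eef_rot: [-179.9, 0.0, -91.6]
contact_force: [0.5, -0.0, 2.7]
gripper_width: 0.0804
gripper_force: 4.2
side tank x 0.6146 y -0.0224 yaw -3.34 len 0.100 n 679 cost/n 7.26e-06  off line -0.0178
side tank x 0.4888 y -0.0519 yaw -0.04 len 0.104 n 755 cost/n 2.86e-06  off line -0.1428
top tank x 0.6158 y -0.0590 yaw 181.32 len 0.018 n 142 cost/n 2.04e-06  off line -0.0156
top tank x 0.6183 y 0.0225 yaw -2.94 len 0.015 n 102 cost/n 2.17e-06  off line -0.0153
top tank x 0.6168 y -0.0150 yaw -0.67 len 0.035 n 114 cost/n 1.85e-06  off line -0.0158
top tank x 0.4917 y -0.0498 yaw 0.40 len 0.099 n 1357 cost/n 1.78e-06  off line -0.1400
t 38.2 pos [ 0.6158 -0.019   0.0647] rpy [-1.7991e+02  2.0000e-02 -9.1480e+01] DELTA [ 0.0002 -0.0167  0.0007] rz 0.02
```

Scaled: -0.016 m is -1.6, -0.014 m is -1.4.

```bash
echo '[[0,0,0,0,0,0],[0,0,0,0,0,0],[0,0,0,0,0,0],[0,0,0,0,0,0],[0,-0.2,0,0,0,0],[0,-0.4,0,0,0,0],[0,-0.6,0,0,0,0],[0,-0.8,0,0,0,0],[0,-1,0,0,0,0],[0,-1.2,0,0,0,0],[0,-1.4,0,0,0,0],[0,-1.6,0,0,0,0]]' | python3 drive.py 0.088|grep -E 'tcp|width|contact';  echo '[[0,-0.1,0,0,0,0],[0,-0.2,0,0,0,0],[0,-0.3,0,0,0,0],[0,-0.3,0,0,0,0],[0,-0.3,0,0,0,0],[0,-0.2,0,0,0,0],[0,-0.1,0,0,0,0],[0,-0.07,0,0,0,0],[0,-0.07,0,0,0,0]]' | python3 drive.py|grep -E 'tcp|width|contact'; echo '[[0,0,0,0,0,0],[0,0,0,0,0,0],[0,0,0,0,0,0],[0,0,0,0,0,0],[0,0,0,0,0,0],[0,0,0,0,0,0],[0,0,0,0,0,0]]' | python3 drive.py 0.078 4|grep -E 'tcp|width|contact'; echo '[[0,0,0,0,0,0],[0,0,0,0,0,0],[0,0,0,0,0,0],[0,0,0,0,0,0],[0,0,0,0,0,0],[0,0,0,0,0,0],[0,0,0,0,0,0]]' | python3 drive.py 0.088|grep -E 'tcp|width|contact'
python3 - <<'E'
from scene import *
w=cloud(cap('side')); tk2(w,n='side')
E
```

```text
tcp_pos: [0.6271, -0.0199, 0.0664]
contact_force: [-23.4, 7.2, 40.3]
gripper_width: 0.0877
tcp_pos: [0.6286, -0.0199, 0.0674]
contact_force: [-18.8, 6.0, 36.9]
gripper_width: 0.0878
tcp_pos: [0.6286, -0.0198, 0.0674]
contact_force: [-19.8, 5.3, 37.2]
gripper_width: 0.0873
tcp_pos: [0.6286, -0.0198, 0.0674]
contact_force: [-19.3, 5.7, 37.6]
gripper_width: 0.0879
side tank x 0.6181 y -0.0230 yaw 0.22 len 0.097 n 580 cost/n 5.24e-06  off line -0.0143
side tank x 0.4892 y -0.0522 yaw -0.07 len 0.103 n 745 cost/n 2.59e-06  off line -0.1425
```

Rolling with the tips above the axis jams (40 N), so I'll ease off at once. From here I use the straddle only to turn a tank and push at axle height to roll it.

Scaled: 0.004 m is 0.4, -0.06 m is -6.

```bash
echo '[[0,0.4,0,0,0,0],[0,0.8,0,0,0,0],[0,1.2,0,0,0,0],[0,1.3,-0.2,0,0,0],[0,1.35,-1,0,0,0],[0,1.35,-3,0,0,0],[0,1.35,-5,0,0,0],[0,1.35,-6,0,0,0]]' | python3 drive.py 0.088|grep -E 'tcp|width|contact'; echo '[[0,0,0,0,0,0],[0,0,0,0,0,0],[0,0,0,0,0,0],[0,0,0,0,0,0]]' | python3 drive.py 0.088|grep -E 'tcp|width|contact'
python3 - <<'E'
from scene import *
for n in('side','top'): w=cloud(cap(n)); tk2(w,n=n)
go(.55,-.02,.13,-1.5)
E
```

```text
tcp_pos: [0.6198, -0.0193, 0.1268]
contact_force: [0.6, -0.7, 0.6]
gripper_width: 0.0874
tcp_pos: [0.6176, -0.0194, 0.1229]
contact_force: [0.0, 0.4, -0.0]
gripper_width: 0.0873
side tank x 0.6132 y -0.0205 yaw -2.56 len 0.103 n 648 cost/n 2.70e-06  off line -0.0193
side tank x 0.4893 y -0.0510 yaw -0.15 len 0.102 n 743 cost/n 2.54e-06  off line -0.1424
top tank x 0.6144 y -0.0613 yaw -5.61 len 0.017 n 160 cost/n 1.93e-06  off line -0.0170
top tank x 0.6177 y 0.0237 yaw -12.04 len 0.019 n 104 cost/n 1.90e-06  off line -0.0159
top tank x 0.6171 y -0.0168 yaw -3.00 len 0.038 n 167 cost/n 2.22e-06  off line -0.0155
top tank x 0.4916 y -0.0499 yaw -0.01 len 0.099 n 1372 cost/n 1.68e-06  off line -0.1401
t 42.27 pos [ 0.6177 -0.0195  0.1231] rpy [ 1.7991e+02 -2.0000e-02 -9.1570e+01] DELTA [ 0.0024  0.0677 -0.0069] rz -90.07
```

Scaled: 0.063 m is 6.3, 0.06 m is 6, -84 degrees is -8.4.

```bash
echo '[[0,0.6,0,0,0,-0.7],[0,1.2,0,0,0,-1.4],[0,1.8,0,0,0,-2.1],[0,2.4,0,0,0,-2.8],[0,3,0,0,0,-3.5],[0,3.6,0,0,0,-4.2],[0,4.2,0,0,0,-4.9],[0,4.8,0,0,0,-5.6],[0,5.4,0,0,0,-6.3],[0,6,0,0,0,-7],[0,6.3,0,0,0,-7.7],[0,6.3,0,0,0,-8.4]]' | python3 drive.py 0.044|grep -E 'tcp|rot'; echo '[[0,0,0,0,0,-0.3],[0,0,0,0,0,-0.6],[0,0,0,0,0,-0.6],[0,0,0,0,0,-0.6]]' | python3 drive.py|grep -E 'tcp|rot'; python3 -c "
from scene import *
w=cloud(cap('side')); tk2(w,n='side')
go(.5540,-.0205,.038,-1.5)"
```

```text
tcp_pos: [0.5544, -0.0177, 0.1236]
eef_rot: [180.0, 0.1, -7.2]
tcp_pos: [0.5551, -0.0176, 0.1237]
eef_rot: [180.0, 0.0, -1.7]
side tank x 0.6128 y -0.0220 yaw -1.76 len 0.100 n 593 cost/n 2.70e-06  off line -0.0197
side tank x 0.4893 y -0.0511 yaw -0.09 len 0.103 n 744 cost/n 2.60e-06  off line -0.1424
t 43.65 pos [ 0.5551 -0.0176  0.1237] rpy [ 1.7999e+02  3.0000e-02 -1.6700e+00] DELTA [-0.001   0.0029  0.0857] rz -0.17
```

Scaled: -0.002 m is -0.2, 0.0857 m is 8.57.

```bash
echo '[[-0.2,0.3,0,0,0,0],[-0.2,0.3,1,0,0,0],[-0.2,0.3,2,0,0,0],[-0.2,0.3,3,0,0,0],[-0.2,0.3,4,0,0,0],[-0.2,0.3,5,0,0,0],[-0.2,0.3,6,0,0,0],[-0.2,0.3,7,0,0,0],[-0.2,0.3,7.8,0,0,0],[-0.2,0.3,8.4,0,0,0],[-0.2,0.3,8.57,0,0,0],[-0.2,0.3,8.57,0,0,0]]' | python3 drive.py 0.044|grep -E 'tcp|rot|cont'; echo '[[0.1,0,0,0,0,0],[0.3,0,0,0,0,0],[0.5,0,0,0,0,0],[0.7,0,0,0,0,0],[0.8,0,0,0,0,0],[0.9,0,0,0,0,0],[1,0,0,0,0,0],[1.1,0,0,0,0,0],[1.2,0,0,0,0,0],[1.3,0,0,0,0,0],[1.4,0,0,0,0,0],[1.5,0,0,0,0,0]]' | python3 drive.py|grep -E 'tcp|cont'; echo '[[0.05,0,0,0,0,0],[0.1,0,0,0,0,0],[0.1,0,0,0,0,0],[0.1,0,0,0,0,0],[0.1,0,0,0,0,0],[0.1,0,0,0,0,0]]' | python3 drive.py|grep -E 'tcp|cont'; python3 -c "
from scene import *
c=cap('side');w=cloud(c); 
tk2(w,mask_x=(.595,.73),n='side')
x=r.get_state()['tcp_pos'][0]
w=cloud(cap('top'));tk2(w,mask_x=(x+.03,.73),n='top')
"
```

```text
tcp_pos: [0.5529, -0.0206, 0.0378]
eef_rot: [180.0, 0.1, -1.6]
contact_force: [-1.1, 0.2, 0.9]
tcp_pos: [0.5682, -0.021, 0.0383]
contact_force: [-0.9, 0.2, 0.2]
tcp_pos: [0.5691, -0.021, 0.0384]
contact_force: [0.1, 0.8, -0.2]
```

The manual's scale: shifts go in cm and turns go in units of 10 degrees. Converting my numbers, 0.005 m is 0.5, 0.0045 m is 0.45.

```bash
echo '[[0.08,0,0,0,0,0],[0.16,0,0,0,0,0],[0.24,0,0,0,0,0],[0.32,0,0,0,0,0],[0.4,0,0,0,0,0],[0.45,0,0,0,0,0],[0.5,0,0,0,0,0],[0.5,0,0,0,0,0],[0.5,0,0,0,0,0]]' | python3 drive.py|grep -E 'tcp|cont'; echo '[[-0.4,0,0,0,0,0],[-0.9,0,0,0,0,0],[-1.3,0,0,0,0,0],[-1.4,0,0,0,0,0],[-1.4,0,-1,0,0,0],[-1.4,0,-3,0,0,0],[-1.4,0,-5,0,0,0],[-1.4,-2,-7.5,0,0,0],[-1.4,-5,-10,0,0,0],[-1.4,-8,-12,0,0,0],[-1.4,-11,-13,0,0,0],[-1.4,-13,-13,0,0,0]]' | python3 drive.py|grep -E 'tcp|cont';python3 -c "
from scene import *
for n in('side','top'): w=cloud(cap(n)); tk2(w,n=n)
go(.554,-.0207,.038,-1.5)"
```

```text
tcp_pos: [0.5742, -0.0211, 0.0383]
contact_force: [0.7, 1.1, 0.1]
tcp_pos: [0.5655, 0.112, 0.1728]
contact_force: [0.5, -0.6, 0.1]
side tank x 0.6289 y -0.0214 yaw -1.88 len 0.104 n 653 cost/n 2.89e-06  off line -0.0036
side tank x 0.4890 y -0.0523 yaw 0.09 len 0.102 n 745 cost/n 2.63e-06  off line -0.1426
top tank x 0.6317 y -0.0189 yaw -1.60 len 0.098 n 1263 cost/n 1.74e-06  off line -0.0008
top tank x 0.4914 y -0.0499 yaw 0.44 len 0.099 n 1367 cost/n 1.76e-06  off line -0.1403
t 48.1 pos [0.5644 0.1122 0.1702] rpy [-1.7991e+02 -1.5000e-01 -1.3900e+00] DELTA [-0.0072  0.1331  0.1322] rz 0.11
```

Tank 1 is now on the line (about −1 to −3 mm, yaw −1.6°). Tank 2 has to land further right, at y≈−0.15. I'll turn it to −45° by straddling, roll it diagonally, straighten it and roll it on.

Scaled: 0.14 m is 14, 0.112 m is 11.2, 84 degrees is 8.4.

```bash
echo '[[-0.5,1.4,0,0,0,0.7],[-1,2.8,0,0,0,1.4],[-1.6,4.2,0,0,0,2.1],[-2.2,5.6,0,0,0,2.8],[-2.8,7,0,0,0,3.5],[-3.4,8.4,0,0,0,4.2],[-4,9.8,0,0,0,4.9],[-4.6,11.2,0,0,0,5.6],[-5.2,12.6,0,0,0,6.3],[-5.8,14,0,0,0,7],[-6.4,15.4,0,0,0,7.7],[-6.9,16.2,2,0,0,8.4]]' | python3 drive.py 0.088|grep -E 'tcp|rot'; echo '[[0,0,0,0,0,0.2],[0,0,0,0,0,0.42],[0,0,0,0,0,0.42],[0,0,0,0,0,0.42]]' | python3 drive.py|grep -E 'tcp|rot'; python3 -c "
from scene import *
go(.4908,-.05,.064,-90)"
```

```text
tcp_pos: [0.492, -0.052, 0.1519]
eef_rot: [-179.6, 0.0, -85.9]
tcp_pos: [0.4903, -0.0512, 0.1488]
eef_rot: [-180.0, 0.0, -89.7]
t 49.43 pos [ 0.4903 -0.0512  0.1488] rpy [-179.98    0.    -89.71] DELTA [-0.0012 -0.0005  0.0848] rz 0.29
```

```bash
echo '[[-0.1,-0.05,1,0,0,0],[-0.1,-0.05,3,0,0,0],[-0.1,-0.05,4.8,0,0,0],[-0.1,-0.05,5.8,0,0,0],[-0.1,-0.05,6.6,0,0,0],[-0.1,-0.05,7.2,0,0,0],[-0.1,-0.05,7.7,0,0,0],[-0.1,-0.05,8.1,0,0,0],[-0.1,-0.05,8.45,0,0,0],[-0.1,-0.05,8.45,0,0,0]]' | python3 drive.py|grep -E 'tcp|cont'; echo '[[0,0,0,0,0,0],[0,0,0,0,0,0],[0,0,0,0,0,0],[0,0,0,0,0,0],[0,0,0,0,0,0]]' | python3 drive.py 0.078 4|grep -E 'tcp|cont|wid';  echo '[[0,0,0,0,0,0.2],[0,0,0,0,0,0.5],[0,0,0,0,0,0.9],[0,0,0,0,0,1.3],[0,0,0,0,0,1.7],[0,0,0,0,0,2.1],[0,0,0,0,0,2.5],[0,0,0,0,0,2.9],[0,0,0,0,0,3.3],[0,0,0,0,0,3.7],[0,0,0,0,0,4],[0,0,0,0,0,4.2]]' | python3 drive.py|grep -E 'tcp|cont|wid|rot'; echo '[[0,0,0,0,0,0.15],[0,0,0,0,0,0.3],[0,0,0,0,0,0.3],[0,0,0,0,0,0.3]]' | python3 drive.py |grep -E 'tcp|cont|wid|rot';  echo '[[0,0,0,0,0,0],[0,0,0,0,0,0],[0,0,0,0,0,0],[0,0,0,0,0,0],[0,0,-1,0,0,0],[0,0,-3,0,0,0],[0,0,-5,0,0,0],[0,0,-6,0,0,0],[0,0,-6,0,0,0]]' | python3 drive.py 0.088|grep -E 'tcp|cont|wid|rot'; python3 -c "
from scene import *
for n in('side','top'): w=cloud(cap(n)); tk2(w,n=n)
go(.445,-.004,.13,-45)"
```

```text
tcp_pos: [0.4907, -0.0499, 0.0635]
contact_force: [-0.4, -0.5, 0.2]
tcp_pos: [0.491, -0.0498, 0.0641]
contact_force: [-0.7, 0.4, 1.5]
gripper_width: 0.0807
tcp_pos: [0.4912, -0.0498, 0.0642]
eef_rot: [-180.0, 0.0, -131.9]
contact_force: [0.6, -0.4, 1.0]
gripper_width: 0.0809
tcp_pos: [0.4912, -0.0498, 0.0641]
eef_rot: [-180.0, 0.0, -134.7]
contact_force: [0.9, 0.3, 1.8]
gripper_width: 0.0808
tcp_pos: [0.4923, -0.0496, 0.1261]
eef_rot: [-179.9, 0.2, -134.7]
contact_force: [0.6, -0.3, 0.1]
gripper_width: 0.0872
side tank x 0.6295 y -0.0230 yaw -2.75 len 0.098 n 591 cost/n 2.87e-06  off line -0.0029
side tank x 0.4880 y -0.0504 yaw 135.94 len 0.103 n 750 cost/n 2.51e-06  off line -0.1437
top tank x 0.6319 y -0.0187 yaw -1.34 len 0.098 n 1007 cost/n 1.69e-06  off line -0.0006
top tank x 0.4655 y -0.0778 yaw -40.56 len 0.025 n 179 cost/n 1.96e-06  off line -0.1655
t 52.87 pos [ 0.4907 -0.0498  0.1238] rpy [-1.8000e+02  4.0000e-02 -1.3477e+02] DELTA [-0.0003  0.0647 -0.0062] rz -89.77
```

```bash
echo '[[0,0.6,0,0,0,-0.7],[0,1.2,0,0,0,-1.4],[0,1.8,0,0,0,-2.1],[0,2.4,0,0,0,-2.8],[0,3,0,0,0,-3.5],[0,3.6,0,0,0,-4.2],[0,4.2,0,0,0,-4.9],[0,4.8,0,0,0,-5.6],[0,5.4,0,0,0,-6.3],[0,6,0,0,0,-7],[0,6.6,0,0,0,-7.7],[0,6.7,0,0,0,-8.4]]' | python3 drive.py 0.044|grep -E 'tcp|rot'; echo '[[0,0,0,0,0,-0.3],[0,0,0,0,0,-0.57],[0,0,2,0,0,-0.57],[0,0,4,0,0,-0.57],[0,0,5.5,0,0,-0.57],[0,0,6.8,0,0,-0.57],[0,0,7.8,0,0,-0.57],[0,0,8.5,0,0,-0.57],[0,0,8.5,0,0,-0.57],[0,0,8.5,0,0,-0.57]]' | python3 drive.py|grep -E 'tcp|rot|con'; python3 -c "
from scene import *
go(.443,-.003,.038,-44.7)"
```

```text
tcp_pos: [0.4419, -0.0026, 0.1226]
eef_rot: [179.9, 0.1, -50.4]
tcp_pos: [0.4428, -0.0029, 0.0383]
eef_rot: [179.9, 0.0, -45.1]
contact_force: [-0.2, 1.0, 0.5]
t 54.7 pos [ 0.4428 -0.0029  0.0383] rpy [ 1.799e+02  3.000e-02 -4.505e+01] DELTA [ 0.0002 -0.0001  0.0003] rz -0.35
```

```bash
echo '[[0.2,0,0,0,0,0],[0.5,0,0,0,0,0],[0.8,0,0,0,0,0],[1,0,0,0,0,0],[1.3,0,0,0,0,0],[1.6,0,0,0,0,0],[2,0,0,0,0,0],[2.4,0,0,0,0,0],[2.8,0,0,0,0,0],[3.2,0,0,0,0,0],[3.6,0,0,0,0,0],[4,0,0,0,0,0]]' | python3 drive.py|grep -E 'tcp|con'; echo '[[0.4,0,0,0,0,0],[0.8,0,0,0,0,0],[1.2,0,0,0,0,0],[1.6,0,0,0,0,0],[2,0,0,0,0,0],[2.4,0,0,0,0,0],[2.8,0,0,0,0,0],[3.2,0,0,0,0,0],[3.6,0,0,0,0,0],[4,0,0,0,0,0],[4.4,0,0,0,0,0],[4.8,0,0,0,0,0]]' | python3 drive.py|grep -E 'tcp|con';python3 -c "
from scene import *
for n in('side','top'): w=cloud(cap(n)); x=r.get_state()['tcp_pos']; tk2(w,n=n,mask_x=(x[0]+.02,.73))
go(.443,-.003,.038,-44.7)"
```

```text
tcp_pos: [0.4718, -0.0313, 0.0388]
contact_force: [0.4, -0.2, -0.2]
tcp_pos: [0.5057, -0.0652, 0.0389]
contact_force: [0.5, 0.4, -1.5]
side tank x 0.5873 y -0.0664 yaw -47.54 len 0.208 n 1015 cost/n 4.65e-06  off line -0.0440
top tank x 0.6316 y -0.0187 yaw -1.68 len 0.097 n 1087 cost/n 1.63e-06  off line -0.0009
top tank x 0.5243 y -0.1296 yaw 131.57 len 0.028 n 85 cost/n 1.15e-06  off line -0.1054
t 56.8 pos [ 0.5059 -0.0653  0.0388] rpy [-1.7999e+02 -1.0000e-02 -4.5080e+01] DELTA [-0.0885  0.0005  0.0008] rz -0.38
```

Scaled: 0.042 m is 4.2, 0.04 m is 4.

```bash
echo '[[0.4,0,0,0,0,0],[0.8,0,0,0,0,0],[1.2,0,0,0,0,0],[1.6,0,0,0,0,0],[2,0,0,0,0,0],[2.4,0,0,0,0,0],[2.8,0,0,0,0,0],[3.1,0,0,0,0,0],[3.4,0,0,0,0,0],[3.7,0,0,0,0,0],[4,0,0,0,0,0],[4.2,0,0,0,0,0]]' | python3 drive.py|grep -E 'tcp|con'; echo '[[0.2,0,0,0,0,0],[0.3,0,0,0,0,0],[0.4,0,0,0,0,0],[0.4,0,0,0,0,0],[0.4,0,0,0,0,0],[-1,0,0,0,0,0],[-3,0,0,0,0,0],[-6,0,0,0,0,0],[-8,0,-1,0,0,0],[-8,0,-4,0,0,0],[-8,0,-8,0,0,0],[-8,0,-10,0,0,0]]' | python3 drive.py|grep -E 'tcp|con';python3 -c "
from scene import *
for n in('side','top'): w=cloud(cap(n)); tk2(w,n=n)
go(.443,-.003,.038,-44.7)"
```

```text
tcp_pos: [0.5353, -0.0949, 0.0388]
contact_force: [0.5, -0.2, 0.2]
tcp_pos: [0.4797, -0.0375, 0.1428]
contact_force: [0.8, 0.4, -0.2]
side tank x 0.6016 y -0.0829 yaw -23.48 len 0.231 n 1442 cost/n 7.58e-06  off line -0.0293
top tank x 0.6317 y -0.0188 yaw -1.31 len 0.098 n 1099 cost/n 1.74e-06  off line -0.0008
top tank x 0.5803 y -0.1386 yaw 134.59 len 0.098 n 1245 cost/n 1.68e-06  off line -0.0491
t 58.9 pos [ 0.4811 -0.0373  0.1431] rpy [-179.62   -0.25  -44.99] DELTA [-0.0512  0.0027  0.1051] rz -0.29
```

```bash
python3 -c "
from scene import *
go(.5800,-.1386,.14,-135.4)"; echo '[[1,0,0,0,0,0.7],[2.2,0,0,0,0,1.4],[3.4,0,0,0,0,2.1],[4.6,0,0,0,0,2.8],[5.8,0,0,0,0,3.5],[7,0,0,0,0,4.2],[8.2,0,0,0,0,4.9],[9.4,0,0,0,0,5.6],[10.6,0,0,0,0,6.3],[11.8,0,0,0,0,7],[13,0,0,0,0,7.7],[13.8,0,0,0,0,8.4]]' | python3 drive.py 0.088|grep -E 'tcp|rot'; echo '[[0,0,0,0,0,0.3],[0,0,0,0,0,0.6],[0,0,0,0,0,0.64],[0,0,0,0,0,0.64]]' | python3 drive.py|grep -E 'tcp|rot'; python3 -c "
from scene import *
go(.5800,-.1386,.064,-135.4)"
```

```text
t 58.9 pos [ 0.4811 -0.0373  0.1431] rpy [-179.62   -0.25  -44.99] DELTA [0.1416 0.0017 0.0031] rz 90.41
tcp_pos: [0.5762, -0.1363, 0.138]
eef_rot: [180.0, -0.0, -129.4]
tcp_pos: [0.5756, -0.1357, 0.1382]
eef_rot: [180.0, -0.0, -135.4]
t 60.23 pos [ 0.5756 -0.1357  0.1382] rpy [ 1.7996e+02 -4.0000e-02 -1.3541e+02] DELTA [-0.0011 -0.0051  0.0742] rz -0.01
```

```bash
echo '[[-0.1,-0.5,0.5,0,0,0],[-0.1,-0.5,2,0,0,0],[-0.1,-0.5,3.8,0,0,0],[-0.1,-0.5,4.8,0,0,0],[-0.1,-0.5,5.6,0,0,0],[-0.1,-0.5,6.2,0,0,0],[-0.1,-0.5,6.7,0,0,0],[-0.1,-0.5,7.1,0,0,0],[-0.1,-0.5,7.4,0,0,0],[-0.1,-0.5,7.4,0,0,0]]' | python3 drive.py|grep -E 'tcp|cont'; echo '[[0,0,0,0,0,0],[0,0,0,0,0,0],[0,0,0,0,0,0],[0,0,0,0,0,0],[0,0,0,0,0,0]]' | python3 drive.py 0.078 4|grep -E 'tcp|cont|wid';  echo '[[0,0,0,0,0,-0.2],[0,0,0,0,0,-0.5],[0,0,0,0,0,-0.9],[0,0,0,0,0,-1.3],[0,0,0,0,0,-1.7],[0,0,0,0,0,-2.1],[0,0,0,0,0,-2.5],[0,0,0,0,0,-2.9],[0,0,0,0,0,-3.3],[0,0,0,0,0,-3.7],[0,0,0,0,0,-4],[0,0,0,0,0,-4.2]]' | python3 drive.py|grep -E 'tcp|cont|wid|rot'; echo '[[0,0,0,0,0,-0.1],[0,0,0,0,0,-0.19],[0,0,0,0,0,-0.19],[0,0,0,0,0,-0.19]]' | python3 drive.py |grep -E 'tcp|cont|wid|rot';  echo '[[0,0,0,0,0,0],[0,0,0,0,0,0],[0,0,0,0,0,0],[0,0,0,0,0,0],[0,0,-1,0,0,0],[0,0,-3,0,0,0],[0,0,-5,0,0,0],[0,0,-6,0,0,0],[0,0,-6,0,0,0]]' | python3 drive.py 0.088|grep -E 'tcp|cont|wid|rot'; python3 -c "
from scene import *
for n in('side','top'): w=cloud(cap(n)); tk2(w,n=n)
go(.445,-.004,.13,-45)"
```

```text
tcp_pos: [0.5802, -0.1386, 0.0646]
contact_force: [0.4, 0.2, 0.4]
tcp_pos: [0.5805, -0.1386, 0.0653]
contact_force: [-1.1, 1.9, 2.0]
gripper_width: 0.0796
tcp_pos: [0.5806, -0.1387, 0.0653]
eef_rot: [-179.9, -0.0, -93.3]
contact_force: [-0.5, 0.1, 2.1]
gripper_width: 0.0797
tcp_pos: [0.5806, -0.1387, 0.0652]
eef_rot: [-180.0, -0.0, -91.6]
contact_force: [0.3, -0.2, 3.8]
gripper_width: 0.0795
tcp_pos: [0.5819, -0.1386, 0.128]
eef_rot: [-179.7, 0.0, -91.5]
contact_force: [0.6, -0.7, -0.3]
gripper_width: 0.0877
side tank x 0.5972 y -0.0975 yaw -19.79 len 0.207 n 1108 cost/n 6.25e-06  off line -0.0332
top tank x 0.5838 y -0.1012 yaw -5.71 len 0.024 n 206 cost/n 1.74e-06  off line -0.0466
top tank x 0.5818 y -0.1492 yaw -2.59 len 0.036 n 132 cost/n 1.82e-06  off line -0.0474
t 63.67 pos [ 0.5802 -0.1385  0.1251] rpy [-1.7995e+02  2.0000e-02 -9.1570e+01] DELTA [-0.1307  0.1389 -0.0049] rz -46.57
```

```bash
echo '[[0,0.6,0,0,0,-0.7],[0,1.2,0,0,0,-1.4],[0,1.8,0,0,0,-2.1],[0,2.4,0,0,0,-2.8],[0,3,0,0,0,-3.5],[0,3.6,0,0,0,-4.2],[0,4.2,0,0,0,-4.9],[0,4.8,0,0,0,-5.6],[0,5.4,0,0,0,-6.3],[0,6,0,0,0,-7],[0,6.6,0,0,0,-7.7],[0,6.7,0,0,0,-8.4]]' | python3 drive.py 0.044|grep -E 'tcp|rot'; echo '[[0,0,0,0,0,-0.3],[0,0,0,0,0,-0.6],[0,0,2,0,0,-0.6],[0,0,4,0,0,-0.6],[0,0,5.5,0,0,-0.6],[0,0,6.8,0,0,-0.6],[0,0,7.8,0,0,-0.6],[0,0,8.7,0,0,-0.6],[0,0,8.7,0,0,-0.6],[0,0,8.7,0,0,-0.6]]' | python3 drive.py|grep -E 'tcp|rot|con'; echo '[[0.3,0,0,0,0,0],[0.6,0,0,0,0,0],[0.9,0,0,0,0,0],[1.1,0,0,0,0,0],[1.4,0,0,0,0,0],[1.7,0,0,0,0,0],[2,0,0,0,0,0],[2.3,0,0,0,0,0],[2.6,0,0,0,0,0],[2.9,0,0,0,0,0],[3.2,0,0,0,0,0],[3.4,0,0,0,0,0]]' | python3 drive.py|grep -E 'tcp|rot|con'; echo '[[0.2,0,0,0,0,0],[0.4,0,0,0,0,0],[0.6,0,0,0,0,0],[0.8,0,0,0,0,0],[0.9,0,0,0,0,0],[1,0,0,0,0,0],[1,0,0,0,0,0],[1,0,0,0,0,0],[1,0,0,0,0,0],[1,0,0,0,0,0]]' | python3 drive.py|grep -E 'tcp|rot|con'; python3 -c "
from scene import *
x=r.get_state()['tcp_pos']
for n in('side','top'): w=cloud(cap(n)); tk2(w,n=n,mask_x=(x[0]+.02,.73)); tfit(w,x[0]+.03,.7,-.18,-.097,n)
"
```

```text
tcp_pos: [0.5114, -0.1368, 0.1236]
eef_rot: [180.0, 0.1, -7.2]
tcp_pos: [0.513, -0.1368, 0.0374]
eef_rot: [180.0, 0.1, -1.6]
contact_force: [0.1, -0.6, 0.2]
tcp_pos: [0.5477, -0.1377, 0.0378]
eef_rot: [180.0, -0.0, -1.6]
contact_force: [0.4, -0.4, -0.3]
tcp_pos: [0.5572, -0.138, 0.0379]
eef_rot: [180.0, 0.0, -1.6]
contact_force: [0.3, -0.1, -0.3]
side x at y=-0.139: 0.6175  yaw -0.49  err -0.0119 n 34 med|res| 0.0005
top few 0
```

```bash
echo '[[0.2,0,0,0,0,0],[0.4,0,0,0,0,0],[0.55,0,0,0,0,0],[0.65,0,0,0,0,0],[0.75,0,0,0,0,0],[0.85,0,0,0,0,0],[0.95,0,0,0,0,0],[1.05,0,0,0,0,0],[1.15,0,0,0,0,0],[1.25,0,0,0,0,0],[1.3,0,0,0,0,0],[1.35,0,0,0,0,0]]' | python3 drive.py|grep -E 'tcp|con'; echo '[[0,0,0,0,0,0],[0,0,0,0,0,0],[-1,0,0,0,0,0],[-3,0,0,0,0,0],[-6,0,0,0,0,0],[-9,0,-1,0,0,0],[-12,0,-3,0,0,0],[-14,2,-5,0,0,0],[-15,4,-7,0,0,0],[-15,7,-10,0,0,0],[-15,10,-13,0,0,0],[-15,11,-13,0,0,0]]' | python3 drive.py|grep -E 'tcp|con';python3 -c "
from scene import *
for n in('side','top'): w=cloud(cap(n)); tk2(w,n=n); lamps(w,n)
go(.554,-.0207,.038,-1.5)"
```

```text
tcp_pos: [0.5709, -0.1383, 0.0379]
contact_force: [-0.4, 0.9, -0.2]
tcp_pos: [0.4198, -0.2473, 0.1737]
contact_force: [2.0, -0.6, 0.8]
side tank x 0.6279 y -0.0817 yaw -1.66 len 0.220 n 903 cost/n 4.14e-06  off line -0.0030
side lamp body top (array([0.3427, 0.3263]), array([0.0556, 0.0582]), 3.12) 0.0754 bail (array([0.3419, 0.3257]), array([0.0138, 0.0564]), 3.13) 0.1273
side lamp body top (array([0.4464, 0.3183]), array([0.0583, 0.052 ]), 69.43) 0.0754 bail (array([0.4496, 0.3226]), array([0.0143, 0.0531]), 3.38) 0.1269
top tank x 0.6319 y -0.0189 yaw -1.13 len 0.098 n 1321 cost/n 1.70e-06  off line -0.0006
top tank x 0.6286 y -0.1397 yaw -0.98 len 0.098 n 1329 cost/n 1.75e-06  off line -0.0008
top lamp body top (array([0.3455, 0.3267]), array([0.0549, 0.0524]), 89.28) 0.0751 bail (array([0.3453, 0.3264]), array([0.0099, 0.0475]), 4.83) 0.1285
top lamp body top (array([0.4512, 0.3232]), array([0.0542, 0.0542]), 80.28) 0.0753 bail (array([0.4516, 0.3238]), array([0.0101, 0.0462]), 5.64) 0.1287
t 69.53 pos [ 0.4178 -0.2458  0.1693] rpy [179.98  -0.19  -1.7 ] DELTA [ 0.1295 -0.229   0.1313] rz -0.2
```

Both tanks sit on the line (−1 mm in the top view, yaw about −1 to −1.5°) and the lamps stand. Now the knob.

```bash
python3 -c "
from scene import *
go(.457,-.4085,.15,-5.45)"; echo '[[0.5,1.5,0,0,0,0.1],[1,4.5,0,0,0,0.2],[1.8,8,0,0,0,0.3],[2.6,11,0,0,0,0.37],[3,13.5,0,0,0,0.37],[3.3,15,0,0,0,0.37],[3.4,16,0.5,0,0,0.37],[3.4,16.4,1,0,0,0.37],[3.4,16.4,1,0,0,0.37],[3.4,16.4,1,0,0,0.37]]' | python3 drive.py 0.05 |grep -E 'tcp|rot'; echo '[[0,0,0,0,0,0],[0,0,0,0,0,0]]' | python3 drive.py | grep width; python3 -c "
from scene import *
for n in ('side','top'): w=cloud(cap(n)); tk2(w,n=n)
go(.457,-.4085,.092,-5.45)"
```

```text
t 69.53 pos [ 0.4178 -0.2458  0.1693] rpy [179.98  -0.19  -1.7 ] DELTA [0.0441 0.1615 0.0193] rz 3.75
tcp_pos: [0.4466, -0.4079, 0.1569]
eef_rot: [-179.9, 0.1, -5.2]
gripper_width: 0.0499
side tank x 0.6290 y -0.0163 yaw 178.16 len 0.098 n 414 cost/n 1.52e-06  off line -0.0036
top tank x 0.6316 y -0.0189 yaw -1.98 len 0.098 n 1318 cost/n 1.72e-06  off line -0.0009
top tank x 0.6285 y -0.1396 yaw -1.24 len 0.098 n 1316 cost/n 1.75e-06  off line -0.0009
t 70.63 pos [ 0.4476 -0.4085  0.1584] rpy [ 1.7999e+02 -4.0000e-02 -5.2100e+00] DELTA [ 0.0094 -0.0008  0.0664] rz 0.24
```

Scaled: 0.0094 m is 0.94, 0.066 m is 6.6, 0.2 degrees is 0.02.

```bash
echo '[[0.4,0,0,0,0,0.02],[0.9,-0.08,0.5,0,0,0.02],[0.94,-0.08,2,0,0,0.02],[0.94,-0.08,3.5,0,0,0.02],[0.94,-0.08,4.7,0,0,0.02],[0.94,-0.08,5.6,0,0,0.02],[0.94,-0.08,6.2,0,0,0.02],[0.94,-0.08,6.6,0,0,0.02],[0.94,-0.08,6.6,0,0,0.02]]' | python3 drive.py|grep -E 'tcp|rot|cont'; echo '[[0,0,0,0,0,0],[0,0,0,0,0,0],[0,0,0,0,0,0],[0,0,0,0,0,0],[0,0,0,0,0,0],[0,0,0,0,0,0]]' | python3 drive.py 0.005 20; python3 -c "
from h import *
import cv2
print(r.get_state()['moment'])
c=cap('side');cv2.imwrite('pics/k2.png',cv2.resize(c['frame'][270:400,340:500,::-1],None,fx=3,fy=3,interpolation=2))"
```

```text
tcp_pos: [0.4566, -0.409, 0.0911]
eef_rot: [-180.0, 0.1, -5.5]
contact_force: [0.6, -0.4, -0.1]
time_s: 71.88
tcp_pos: [0.4569, -0.4093, 0.0922]
eef_rot: [180.0, -0.0, -5.5]
contact_force: [-0.6, -7.5, 1.3]
gripper_width: 0.0159
gripper_force: 20.4
[-2.93598156  0.31955331  0.00748161]
```

View pics/k2.png

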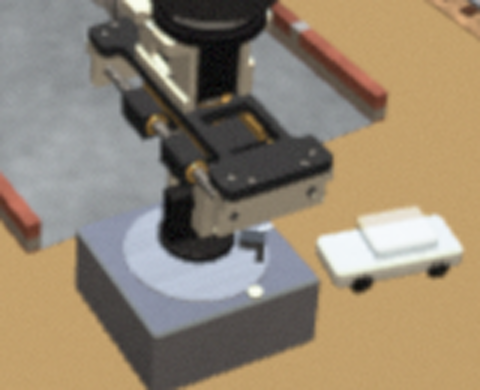

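The bar is held 15.9 mm wide, aligned. Grip harder, ease sideways and press in.

```bash
echo '[[0,0.05,0,0,0,0],[0,0.1,0,0,0,0],[0,0.1,0,0,0,0],[0,0.1,0,0,0,0]]' | python3 drive.py 0.005 50 |grep -E 'tcp|cont|grip'; echo '[[0,0,0.2,0,0,0],[0,0,0.4,0,0,0],[0,0,0.6,0,0,0],[0,0,0.8,0,0,0],[0,0,1,0,0,0],[0,0,1.08,0,0,0],[0,0,1.08,0,0,0],[0,0,1.08,0,0,0]]' | python3 drive.py |grep -E 'tcp|cont|grip'
```

```text
tcp_pos: [0.4568, -0.4097, 0.0918]
contact_force: [1.4, 5.1, 3.0]
gripper_width: 0.0154
gripper_force: 50.0
tcp_pos: [0.4569, -0.4097, 0.0821]
contact_force: [-1.3, 7.1, 10.2]
gripper_width: 0.0156
gripper_force: 50.0
```

Scaled: 0.0014 m is 0.14, 0.0007 m is 0.07.

```bash
echo '[[0,0,0.07,0,0,0],[0,0,0.14,0,0,0],[0,0,0.14,0,0,0],[0,0,0.14,0,0,0]]' | python3 drive.py |grep -E 'tcp|cont|grip'; python3 -c "
from h import *
w=cloud(cap('top')); from scene import tk2; tk2(w,n='top')
print(r.get_state()['moment'])"
```

```text
tcp_pos: [0.4569, -0.4098, 0.082]
contact_force: [-4.0, 10.0, 20.8]
gripper_width: 0.0154
gripper_force: 50.0
top tank x 0.6318 y -0.0188 yaw -1.37 len 0.098 n 1319 cost/n 1.74e-06  off line -0.0007
top tank x 0.6285 y -0.1397 yaw -1.34 len 0.098 n 1321 cost/n 1.75e-06  off line -0.0009
[ 4.25268417  1.26426321 -0.0868378 ]
```

Run:
```python
from h import *
for n in('top','side'):
    d=np.load(n+'0.npz'); w=d['w']; f=d['f'].astype(float); x,y,z=w[...,0],w[...,1],w[...,2]
    br=f.min(-1)
    for nm,c0 in(('dot',(.467,-.462)),('off',(.513,-.411))):
        m=(np.hypot(x-c0[0],y-c0[1])<.013)&(abs(z-.06)<.012)
        bg=np.percentile(br[m],40); wt=np.clip(br[m]-bg-25,0,None)
        if wt.sum()>0:
            p=(w[m]*wt[:,None]).sum(0)/wt.sum(); v=p[:2]-np.array([.457,-.409]); print(n,nm,p.round(4),'yaw',np.degrees(np.arctan2(v[1],v[0])).round(2),np.hypot(*v).round(4),(wt>0).sum())
```

```text
top dot [ 0.468  -0.4634  0.0628] yaw -78.55 0.0556 15
top off [ 0.5133 -0.4132  0.0607] yaw -4.31 0.0565 8
side dot [ 0.4676 -0.4588  0.0626] yaw -77.94 0.0509 39
side off [ 0.5137 -0.4122  0.0618] yaw -3.22 0.0568 11
```

Scaled: 8 degrees is 0.8.

```bash
echo '[[0,0,0,0,0,0.3],[0,0,0,0,0,0.8],[0,0,0,0,0,1.3],[0,0,0,0,0,1.8],[0,0,0,0,0,2.3],[0,0,0,0,0,2.8],[0,0,0,0,0,3.3],[0,0,0,0,0,3.8]]' | python3 drive.py|grep -E 'tcp|rot|cont|grip';  echo '[[0,0,0,0,0,0.5],[0,0,0,0,0,1],[0,0,0,0,0,1.5],[0,0,0,0,0,2],[0,0,0,0,0,2.5],[0,0,0,0,0,3],[0,0,0,0,0,3.4],[0,0,0,0,0,3.55],[0,0,0,0,0,3.55]]' | python3 drive.py|grep -E 'tcp|rot|cont|grip'; python3 -c "
from h import *
print(r.get_state()['moment'],r.get_state()['eef_rot'])"
```

```text
tcp_pos: [0.457, -0.4097, 0.0819]
eef_rot: [-180.0, -0.1, -43.6]
contact_force: [-3.0, 11.5, 20.1]
gripper_width: 0.0153
gripper_force: 50.0
tcp_pos: [0.457, -0.4097, 0.0819]
eef_rot: [-180.0, -0.0, -79.0]
contact_force: [-2.9, 11.4, 19.9]
gripper_width: 0.0155
gripper_force: 50.0
[ 4.44855822  1.11880999 -0.0408984 ] [-1.79951270e+02 -3.59637587e-02 -7.90176687e+01]
```

Scaled: -0.012 m is -1.2, -0.0115 m is -1.15.

```bash
echo '[[0,0,-0.3,0,0,0],[0,0,-0.6,0,0,0],[0,0,-0.9,0,0,0],[0,0,-1.15,0,0,0],[0,0,-1.2,0,0,0],[0,0,-1.2,0,0,0]]' | python3 drive.py|grep -E 'tcp|cont'; echo '[[0,0,0,0,0,0],[0,0,0,0,0,0],[0,0,0,0,0,0],[0,0,0,0,0,0],[0,0,0,0,0,0],[0,0,0,0,0,0]]' | python3 drive.py 0.06 20|grep -E 'rot|cont|wid'; echo '[[0,0,-0.5,0,0,0],[0,0,-2,0,0,0],[0,0,-5,0,0,0],[3,3,-9,0,0,0],[5,6,-12,0,0,0],[7,9,-14,0,0,0],[9,12,-15,0,0,0],[10,15,-15,0,0,0],[10,17,-15,0,0,0],[10,17,-15,0,0,0]]' | python3 drive.py|grep -E 'tcp|cont'
python3 - <<'E'
from scene import *
for n in('top','side'):
    w=cloud(cap(n,n+'k.png')); tk2(w,n=n); lamps(w,n)
    x,y,z=w[...,0],w[...,1],w[...,2]
    m=(x>.40)&(x<.54)&(y<-.34)&(y>-.48)&(z>.114)&(z<.13); P=w[m]
    if len(P)>20:
        c=P.mean(0);u,s,v=np.linalg.svd((P-c)[:,:2],full_matrices=False); print(' bar',c.round(4),len(P),'yaw',np.degrees(np.arctan2(v[0,1],v[0,0])))
a=cv2.imread('pics/topk.png')[120:350,100:540];b=cv2.imread('pics/sidek.png')[120:420,180:520]
cv2.imwrite('pics/ck.png',cv2.hconcat([cv2.resize(a,(440,300)),cv2.resize(b,(340,300))]))
E
```

```text
tcp_pos: [0.4569, -0.4096, 0.0918]
contact_force: [0.1, 5.9, 3.1]
eef_rot: [180.0, -0.0, -79.0]
contact_force: [-1.1, -1.0, -0.6]
gripper_width: 0.05
tcp_pos: [0.305, -0.5425, 0.243]
contact_force: [0.4, 1.1, -0.3]
top tank x 0.6315 y -0.0189 yaw -1.54 len 0.098 n 1312 cost/n 1.73e-06  off line -0.0010
top tank x 0.6284 y -0.1397 yaw -1.30 len 0.098 n 1327 cost/n 1.77e-06  off line -0.0009
top lamp body top (array([0.3455, 0.3267]), array([0.0558, 0.0525]), 89.42) 0.0749 bail (array([0.3453, 0.3263]), array([0.0099, 0.0462]), 4.63) 0.1284
top lamp body top (array([0.4516, 0.3237]), array([0.0549, 0.0541]), 66.78) 0.075 bail (array([0.4517, 0.3229]), array([0.0103, 0.0478]), 4.47) 0.1276
 bar [ 0.4576 -0.4078  0.1203] 159 yaw 101.08056576436115
side lamp body top (array([0.3418, 0.3246]), array([0.0561, 0.0551]), 73.82) 0.0751 bail (array([0.3428, 0.3268]), array([0.0142, 0.0566]), 3.6) 0.1269
side lamp body top (array([0.4464, 0.3191]), array([0.0592, 0.0516]), 66.27) 0.0751 bail (array([0.4493, 0.3235]), array([0.0156, 0.0559]), 2.9) 0.1271
 bar [ 0.457  -0.4223  0.1202] 94 yaw -94.58987594566999
```

View pics/ck.png

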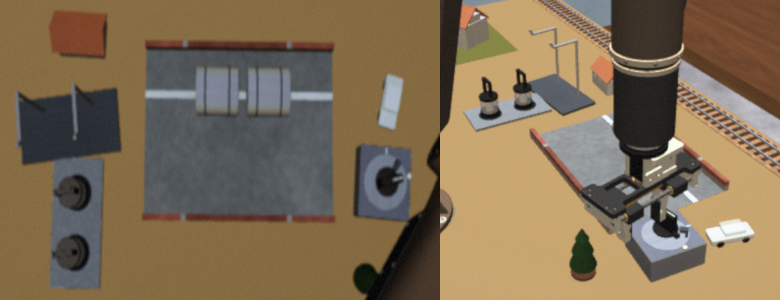

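The final view shows both lamps on the board, both tanks on the line and the bar at −79° pointing to the dot. The knob is sprung out (top at 120 mm), and the hut, car and tree show no sign of being moved. Hand in.

```bash
python3 -c "
from h import *
print(r.close_job())"
```

```text
the job is handed in; nothing more can be done
None
```

Handed in: both lamps stand upright on the charging board, both tanks sit on the stop line (about 1 mm short in the top view, parallel to within 0.5°), and the track power was switched on last, with the knob turned to the running dot and sprung back out. Tank 1 was knocked off the line and rolled back after tank 2 bumped into it, and one straddling move jammed briefly, with the wrist reading about 47 N (limit 120 N); that could count against the 40 N limit if it is judged as arm or gripper-body contact, though I believe only the fingertips touched.

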